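Gauge the test board and load the kiln setter

ROBOT

A 6-joint arm with a two-finger parallel gripper is mounted at the origin on the work surface. World frame = base frame: x ahead of the robot, y to its left, z up, the work surface at z = 0. Lengths are in m, angles in degrees, forces in N, time in s.
With the tool pointing down it reaches from about 0.375 to 0.9 m from the base axis. Payload 3.1 kg.
Tool frame: the origin (TCP) lies at the very end of the fingers, on their centre line; the grasp point (between the pads) lies behind it (bot.grip_depth is the z of the grasp point in the tool frame, in m); z points along the fingers, y is the direction in which the jaws open and shut (so a half turn about z gives the same grasp; the last joint's range is limited). The gripper opens to 87 mm and grips with 3 to 60 N. Pads are 19 mm wide; open, the fingers measure 117 mm over their backs; the gripper's body (75 mm by 190 mm) begins 51 mm behind the grasp point.
Start: joints at [-10.227, 30.224, 82.088, -0, 67.689, -10.227], TCP at [0.625, 0, 0.223] pointing down, gripper open.
Joint ranges: [-176.69, 176.69], [-43.24, 126.21], [12.49, 139.97], [-82, 262], [0, 151.66], [-163.58, 163.58]. Speed limits (degrees/s): [159.86, 159.86, 180, 180, 180, 180].

INTERFACE

Orientations are given as a 3x3 rotation matrix whose columns are the frame's x, y, z axes.
In Python, from rig import bot, vision gives the robot as it stands. The module is installed in compiled form; this text tells all that it offers.
- The arm moves only by the shell command python3 -m jog 'ROWS'. ROWS is JSON, a list of rows, each a list of 3 entries, a list of its own where there are three numbers: the shift along the tool's x, y, z in mm, then the turn, a rotation vector about the tool's x, y, z in degrees, then the closure, from 0 (fully open) to 1 (shut). In form: [[[dx, dy, dz], [wx, wy, wz], fingers], ...]. A call has 1 to 12 rows; each row is the pose to reach, as a shift and turn from the pose commanded when the call began, along the tool's axes at that moment; what a row does not reach only later rows make up. A row lasts 1/12 s, in which the tool goes at most 41.7 mm and 7.16 degrees, less where a joint would pass 70% of its speed; a pose out of reach is approached as far as the arm can. A call with a gripper value outside its range is refused whole. The fingers move at their own pace and stop on an object; the grip force is fixed at half the most. Time passes only in rows, so rows that repeat a pose let the fingers close. It gives the time, the measured TCP pose, the force and the opening at its end, in the units of the state.
- bot.read_state(): the state, without advancing time (a new reading comes with each control period).
- vision.capture(name): name is "scene" or "side" or "wrist"; returns the picture (384x512x3 uint8, red, green, blue); there is no depth.
- vision.camera_info(name): a dict with "intrinsics" (3x3 intrinsics, pixels), "camera_from_world" (4x4, takes a point from world to camera coordinates); the wrist camera has in their place "mount" (4x4, takes a point from camera to tool coordinates, whose origin is the TCP and whose axes are the flange's). Camera axes: x right, y up, looking along -z (the intrinsics and any distortion apply to the point x, -y, -z); pixel columns grow to the right and rows downward; lengths in m; the calibration is good to about 2 mm. A picture is of the moment at which its call begins: read the wrist's pose just before it. camera_info takes no time and is no camera call.
- bot.hand_in(): hands the job in, once; it reports no verdict.
The state is a dict: "time_s": time; "joint_positions": joint angles; "qvel": joint speeds; "tau": joint torques, N m; "position": TCP position; "tcp_rot": TCP orientation; "force": force on the tool from outside, world axes, zero at the start; "moment": the same for the moment, N m; "opening": opening from 0.0 (shut) to 1.0 (fully open).
Only numpy, scipy, OpenCV 4.12 (cv2) and the standard library are available. Lean on these libraries where they do the work, as an engineer would, in place of code of your own. Each camera call takes 0.05 s, during which the arm holds its last target. There are 200 camera calls.

TASK

Get this batch of bisque boards ready for the kiln. First check the square test board's thickness: lay it on the gauge's anvil, centred under the foot, push the knob down until the foot rests on the board for about a second, without forcing it, and let the foot spring back up; then slide that board into the bottom slot of the setter. Slide every round board that is there into its own slot above it, all lying flat, fully home against the back pillar with handles sticking out of the open front, and leave the other things on the table where they are.

Things in the scene. Friction and masses are not known exactly. Their poses are not given: they have to be found in the camera images.
- setter: Kiln setter fixed left or right: two buff cheeks 87 mm deep, 177 mm high, 98 mm apart inside, five pairs of ledges 21 mm wide (pitch 32 mm, 22 mm free between) with a 2.5 mm high lip along their front end, back pillar. Open in front (its -x, roughly towards the robot) and on top. Origin on the table under the slot points; x runs front to back. Lips lie 44 to 48 mm before the origin.
- gauge: Bench thickness gauge, fixed, on the other side: grey base 180 x 110 x 18 mm (from 60 mm before the origin), round steel anvil 76 mm across, top 30 mm above the table; column from 71 mm behind the anvil's centre (+x); head 34 mm wide, 94 to 122 mm above the table, reaching 20 mm before the spindle. Origin on the table under the anvil's centre; x runs from the open front (near the robot) to the column.
- anvil (a point): Centre of the anvil's flat top, straight under the foot.
- gauge_knob (a point): Centre of the top of the black push knob (36 mm across, 14 mm thick) on the gauge's spindle; it is about 188 mm above the table with the foot up and goes down with the foot.
- gauge_foot (a joint): Travel of the gauge's spindle, m: 0 fully up (foot 40 mm above the anvil), 0.040 with the foot on the bare anvil, 0.030 on a 10 mm board lying there. The spring lifts it back by itself; pushing down takes about 2 N at the top, 4 N at 0.030. Foot 22 mm across.
- test_board: Square bisque test board, terracotta, 87 mm (its x, 42 behind to 45 before the origin) by 84 mm, 10 mm thick, hollow-backed, about 0.115 kg, scribed with shrinkage lines on top. Origin: underside centre of the square part; z up. A stub handle 34 mm wide, equally thick, runs from its edge towards its -x, to 110 mm from the origin. Centre of mass 25 mm from the origin towards the handle.
- slot1 (a point): Slot 1 of the setter counted from the bottom (the bottom one): the point where the origin of a board lies when it rests on the ledges and touches the back pillar; ledge tops 24 mm above the table. x points to the back.
- slot2 (a point): Slot 2 of the setter counted from the bottom: the point where the origin of a board lies when it rests on the ledges and touches the back pillar; ledge tops 56 mm above the table. x points to the back.
- slot3 (a point): Slot 3 of the setter counted from the bottom: the point where the origin of a board lies when it rests on the ledges and touches the back pillar; ledge tops 88 mm above the table. x points to the back.
- slot4 (a point): Slot 4 of the setter counted from the bottom: the point where the origin of a board lies when it rests on the ledges and touches the back pillar; ledge tops 120 mm above the table. x points to the back.
- slot5 (a point): Slot 5 of the setter counted from the bottom: the point where the origin of a board lies when it rests on the ledges and touches the back pillar; ledge tops 152 mm above the table. x points to the back.
- disc1: Round bisque board, terracotta, 90 mm across, 10 mm thick, hollow-backed, about 0.10 kg; may be absent (None). Origin: underside centre of the round part; z up. A stub handle 34 mm wide, equally thick, runs from its edge towards its -x, to 110 mm from the origin. Centre of mass 25 mm from the origin towards the handle.
- disc2: Round bisque board, terracotta, 90 mm across, 10 mm thick, hollow-backed, about 0.10 kg; may be absent (None). Origin: underside centre of the round part; z up. A stub handle 34 mm wide, equally thick, runs from its edge towards its -x, to 110 mm from the origin. Centre of mass 25 mm from the origin towards the handle.
- disc3: Round bisque board, terracotta, 90 mm across, 10 mm thick, hollow-backed, about 0.10 kg; may be absent (None). Origin: underside centre of the round part; z up. A stub handle 34 mm wide, equally thick, runs from its edge towards its -x, to 110 mm from the origin. Centre of mass 25 mm from the origin towards the handle.
- disc4: Round bisque board, terracotta, 90 mm across, 10 mm thick, hollow-backed, about 0.10 kg; may be absent (None). Origin: underside centre of the round part; z up. A stub handle 34 mm wide, equally thick, runs from its edge towards its -x, to 110 mm from the origin. Centre of mass 25 mm from the origin towards the handle.
- glaze_jar: Bystander: small jar of glaze, 56 mm across, 55 mm high.
- kiln_prop: Bystander: buff square kiln prop standing upright, 42 x 42 x 50 mm.
- modelling_tool: Bystander: wooden modelling tool lying on the table, 175 mm long.
- bisque_bowl: Bystander: bisque bowl, 110 mm across, 50 mm high.
- wood_rib: Bystander: dark wooden potter's rib, 100 x 55 x 7 mm, lying flat.
Mind the look-alikes: they are no part of the job. Leave any green look-alike of the setter alone.

How it is judged:
By the outcome, as a careful person would: the job done as asked, in the order asked, and still so for the second after the job is handed in, with the robot touching nothing.
Of disc1, disc2, disc3, disc4 only 2 to 4 are there at a start; the rules pass over those that are not, and their reading is None.
At some moment in a run one of disc1, disc2, disc3, disc4 may be knocked a few centimetres aside while the robot is not near it.
It also fails if it takes over 210 s, if anything falls off the work surface, if the arm or the gripper's body presses on something with over 40 N, if the wrist force passes 120 N, or if a joint passes its speed limit or range.

## Working session

There is one attempt and no reset: what is moved stays moved. The work goes in short steps, Python scripts to look and compute and a shell command to move; the robot and the scene stay as the last step left them, time stands still between calls to the robot, and variables do not carry over. Pictures are saved under pics/ and viewed, about 12 in all and at most 16, crops included, and the job is handed in when it is done.

```bash
mkdir -p pics; ls
cat > h.py <<'E'
import numpy as np, cv2
from rig import bot, vision
np.set_printoptions(precision=4,suppress=True)
def save(name,fn):
    im=vision.capture(name); cv2.imwrite('pics/'+fn,cv2.cvtColor(im,cv2.COLOR_RGB2BGR)); return im
def cam(name,st=None):
    ci=vision.camera_info(name); K=np.array(ci['intrinsics'])
    if name!='wrist': return K,np.array(ci['camera_from_world'])
    st=st or bot.read_state(); T=np.eye(4); T[:3,:3]=st['tcp_rot']; T[:3,3]=st['position']
    return K,np.linalg.inv(T@np.array(ci['mount']))
def ray(name,uv,z,st=None,C=None):
    K,M=C or cam(name,st); uv=np.atleast_2d(np.array(uv,float))
    d=np.c_[(uv[:,0]-K[0,2])/K[0,0],-(uv[:,1]-K[1,2])/K[1,1],-np.ones(len(uv))]
    R=M[:3,:3]; o=-R.T@M[:3,3]; d=d@R
    return o+d*((z-o[2])/d[:,2])[:,None]
def proj(name,P,st=None,C=None):
    K,M=C or cam(name,st); P=np.atleast_2d(P); p=P@M[:3,:3].T+M[:3,3]
    return np.c_[K[0,0]*p[:,0]/-p[:,2]+K[0,2],K[1,1]*-p[:,1]/-p[:,2]+K[1,2]]
E
python3 - <<'E'
from h import *
a=save('scene','s0.png');b=save('side','d0.png');c=save('wrist','w0.png')
for n in('scene','side','wrist'):
    print(vision.camera_info(n))
s=bot.read_state();print(s['position'],s['tcp_rot'],bot.grip_depth,s['time_s'])
E
```

```text
pics
{'intrinsics': array([[361.7292,   0.    , 255.9916],
       [  0.    , 361.7292, 194.3848],
       [  0.    ,   0.    ,   1.    ]]), 'camera_from_world': array([[-0.836 ,  0.5486,  0.0132,  0.4231],
       [-0.3111, -0.4936,  0.8122,  0.0524],
       [ 0.4521,  0.6748,  0.5833, -1.2247],
       [ 0.    ,  0.    ,  0.    ,  1.    ]])}
{'intrinsics': array([[446.7648,   0.    , 252.1999],
       [  0.    , 446.7648, 201.7439],
       [  0.    ,   0.    ,   1.    ]]), 'camera_from_world': array([[-0.9315, -0.3629, -0.0238,  0.4789],
       [ 0.186 , -0.5315,  0.8264, -0.1987],
       [-0.3125,  0.7654,  0.5626, -1.0633],
       [ 0.    ,  0.    ,  0.    ,  1.    ]])}
{'intrinsics': array([[344.9917,   0.    , 251.1839],
       [  0.    , 344.9917, 194.911 ],
       [  0.    ,   0.    ,   1.    ]]), 'mount': array([[ 0.0011,  0.9602,  0.2794,  0.0763],
       [ 1.    , -0.0011,  0.0001,  0.0002],
       [ 0.0004,  0.2794, -0.9602, -0.1619],
       [ 0.    ,  0.    ,  0.    ,  1.    ]])}
[0.6244 0.0001 0.2218] [[-0.      1.     -0.0016]
 [ 1.      0.      0.0003]
 [ 0.0003 -0.0016 -1.    ]] -0.0187 0.15
```

View pics/s0.png

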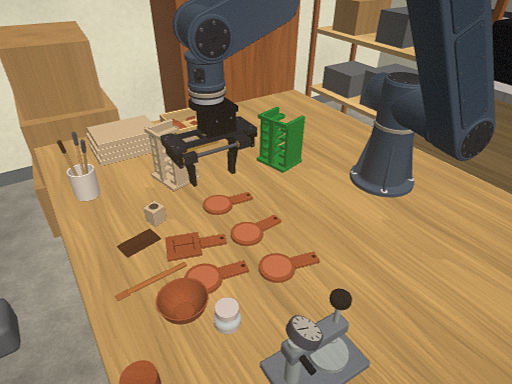

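View pics/d0.png

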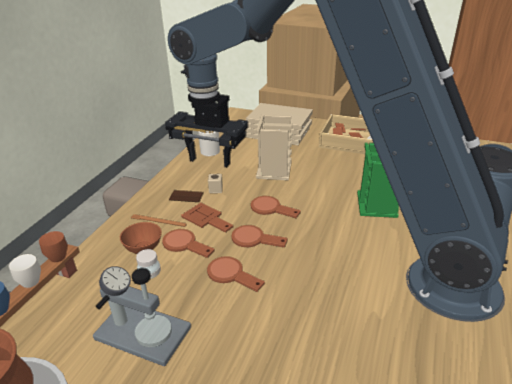

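Scene view: four round boards at about (217,204), (246,233), (277,267) and (203,278). The square board, with its scribed lines, is at (184,245). The buff setter is at (170,155), the green look-alike at (280,140), and the gauge's anvil at (325,352) with its knob at (340,299). The bowl at (182,298) is terracotta too, but it isn't a board.

```bash
cat >> h.py <<'E'
def boards(name,im,st=None,zt=0.010,amin=150,lo=(0,110,70),hi=(14,230,255)):
    """terracotta blobs -> world outline on board top; disc centre by erosion, handle dir"""
    hsv=cv2.cvtColor(im,cv2.COLOR_RGB2HSV); m=cv2.inRange(hsv,lo,hi)
    m=cv2.morphologyEx(m,cv2.MORPH_CLOSE,np.ones((5,5),np.uint8)); C=cam(name,st); out=[]
    for c in cv2.findContours(m,cv2.RETR_EXTERNAL,cv2.CHAIN_APPROX_NONE)[0]:
        if cv2.contourArea(c)<amin: continue
        w=ray(name,c[:,0,:],zt,C=C)[:,:2]
        if np.ptp(w,0).max()>0.3 : continue
        # rasterise in world 1 mm, distance transform -> centre of round part
        o=w.min(0)-.01; q=((w-o)*2000).astype(np.int32); R=np.zeros(tuple((np.ptp(w,0)*2000+40).astype(int)[::-1]),np.uint8)
        cv2.fillPoly(R,[q],255); D=cv2.distanceTransform(R,cv2.DIST_L2,5); _,r,_,p=cv2.minMaxLoc(D)
        ctr=o+np.array(p)/2000; d=w-ctr; far=d[np.argsort(-np.hypot(*d.T))[:max(4,len(d)//25)]].mean(0)
        out.append((c[:,0].mean(0),ctr,r/2,np.hypot(*far)*1000,np.degrees(np.arctan2(far[1],far[0])),cv2.contourArea(c)))
    return out
E
python3 - <<'E'
from h import *
for n,f in(('scene','s0'),('side','d0'),('wrist','w0')):
    im=cv2.cvtColor(cv2.imread(f'pics/{f}.png'),cv2.COLOR_BGR2RGB)
    print(n)
    for b in boards(n,im): print(b[0].round(),b[1],'r%.1f far%.0f ang%.1f A%d'%b[2:])
print('anvil',ray('scene',[325,352],.03),ray('side',[153,331],.03))
print('knob',ray('scene',[340,299],.184),ray('side',[141,275],.184))
print('setter', proj('scene',[[.6,-.2,0]]))
a=cv2.imread('pics/s0.png')[100:210,100:240];b=cv2.imread('pics/d0.png')[95:200,220:340]
c=cv2.imread('pics/s0.png')[280:384,240:380];d=cv2.imread('pics/d0.png')[255:370,80:200]
cv2.imwrite('pics/crop1.png',np.vstack([np.hstack([cv2.resize(x,(400,300),interpolation=cv2.INTER_CUBIC) for x in p]) for p in((a,b),(c,d))]))
E
```

```text
scene
[140. 374.] [0.9042 0.2126] r21.5 far47 ang121.6 A721
[288. 264.] [0.5377 0.139 ] r42.6 far110 ang166.8 A1105
[138. 243.] [ 0.7973 -0.1232] r26.6 far55 ang-153.3 A511
[255. 229.] [ 0.5337 -0.005 ] r42.3 far110 ang-177.0 A798
[227. 202.] [ 0.5383 -0.1614] r42.5 far109 ang176.0 A616
side
[274. 207.] [ 0.5349 -0.1592] r42.8 far111 ang166.2 A591
[348. 130.] [ 0.4365 -0.7389] r21.9 far95 ang-179.1 A180
wrist
[181. 312.] [ 0.5318 -0.19  ] r16.5 far49 ang17.8 A1125
[185. 267.] [ 0.5351 -0.1214] r7.0 far34 ang-10.2 A294
[404. 256.] [ 0.8103 -0.1113] r16.5 far38 ang165.9 A869
[292. 204.] [ 0.6923 -0.0507] r41.6 far106 ang161.9 A6823
[415. 155.] [0.8617 0.0177] r8.5 far146 ang-176.0 A1646
[140. 172.] [ 0.5316 -0.0063] r43.3 far109 ang-176.1 A6669
[296.  90.] [0.7018 0.0731] r43.1 far109 ang167.6 A7980
[423.  37.] [0.791  0.1222] r42.5 far72 ang32.5 A9389
[131.  26.] [0.5342 0.1287] r35.5 far110 ang165.3 A7713
anvil [[0.5997 0.3785 0.03  ]] [[0.5856 0.3861 0.03  ]]
knob [[0.5946 0.3808 0.184 ]] [[0.5887 0.3811 0.184 ]]
setter [[193.4526 206.1824]]
```

View pics/crop1.png

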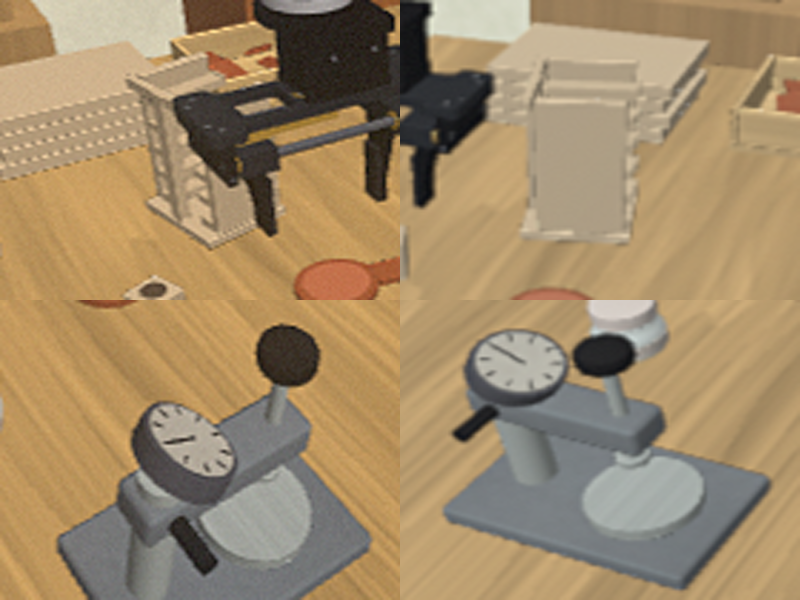

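View pics/w0.png

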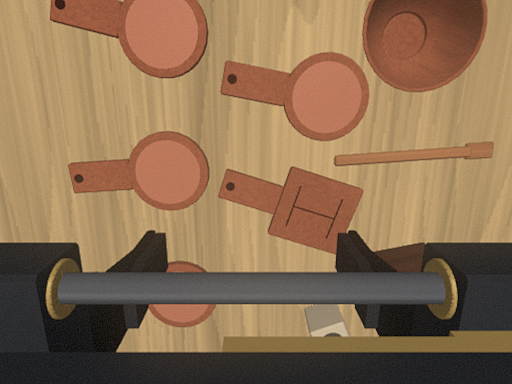

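Side crop: the setter's near cheek base runs along (257–290, 178) and its front opens towards the robot. I'll get coarse setter and gauge positions, then look at each with the wrist camera.

Run:
```python
from h import *
# side crop px -> image
s=lambda u,v:((u-400)*120/400+220, v*105/300+95)
print(ray('side',[s(522,236),s(630,240)],0.0))
print('tops',ray('side',[s(533,98),s(636,98),s(540,65),s(637,65)],.177))
sc=lambda u,v:(u*140/400+100, v*110/300+100)
print('scene base',ray('scene',[sc(148,205),sc(212,245),sc(280,210)],0))
print('scene tops',ray('scene',[sc(127,78),sc(205,55)],.177))
g=lambda u,v:(u*140/400+240,(v-300)*104/300+280)
print('gauge base top scene',ray('scene',[g(60,543),g(370,538)],.018))
h=lambda u,v:((u-400)*120/400+80,(v-300)*115/300+255)
print('side',ray('side',[h(445,510),h(685,582),h(768,480)],.018))
```

```text
[[ 0.6188 -0.3092  0.    ]
 [ 0.514  -0.3358  0.    ]]
tops [[ 0.6052 -0.3113  0.177 ]
 [ 0.5142 -0.3415  0.177 ]
 [ 0.6295 -0.3961  0.177 ]
 [ 0.5392 -0.4257  0.177 ]]
scene base [[ 0.6447 -0.4319  0.    ]
 [ 0.615  -0.3108  0.    ]
 [ 0.5177 -0.3388  0.    ]]
scene tops [[ 0.6446 -0.4187  0.177 ]
 [ 0.5493 -0.4332  0.177 ]]
gauge base top scene [[0.7103 0.3276 0.018 ]
 [0.5376 0.435  0.018 ]]
side [[0.705  0.4319 0.018 ]
 [0.5269 0.4381 0.018 ]
 [0.5266 0.3338 0.018 ]]
```

```bash
python3 -m jog '[[[-120,40,-80],[0,0,0],0],[[-120,40,-80],[0,0,0],0],[[-120,40,-80],[0,0,0],0],[[-120,40,-80],[0,0,-90],0],[[-120,40,-80],[0,0,-90],0],[[-120,40,-80],[0,0,-90],0],[[-120,40,-80],[0,0,-90],0],[[-120,40,-80],[0,0,-90],0],[[-120,40,-80],[0,0,-90],0],[[-120,40,-80],[0,0,-90],0],[[-120,40,-80],[0,0,-90],0],[[-120,40,-80],[0,0,-90],0]]'
```

```text
time_s: 1.15
position: [0.6647, -0.1199, 0.302]
tcp_rot: [[-0.905, 0.426, -0.001], [0.426, 0.905, 0.0], [0.001, -0.0, -1.0]]
force: [-0.0, -0.4, 0.6]
opening: 1.0
```

```bash
python3 -m jog '[[[-39,-258,-58],[0,0,-40],0],[[-39,-258,-58],[0,0,-40],0],[[-39,-258,-58],[0,0,-40],0],[[-39,-258,-58],[0,0,-40],0],[[-39,-258,-58],[0,0,-40],0],[[-39,-258,-58],[0,0,-40],0],[[-39,-258,-58],[0,0,-40],0],[[-39,-258,-58],[0,0,-40],0],[[-39,-258,-58],[0,0,-40],0],[[-39,-258,-58],[0,0,-40],0]]'
python3 - <<'E'
from h import *
s=bot.read_state();np.save('w1.npy',np.r_[s['position'],np.array(s['tcp_rot']).ravel()]);save('wrist','w1.png');save('scene','s1.png')
print(s['position'],s['joint_positions'])
E
```

```text
time_s: 1.98
position: [0.5888, -0.3685, 0.3597]
tcp_rot: [[-0.968, -0.25, -0.001], [-0.25, 0.968, 0.002], [0.0, 0.002, -1.0]]
force: [0.6, 0.6, 0.2]
opening: 1.001
[ 0.5888 -0.3685  0.3597] [ -41.2556   30.1753   60.2983    0.0487   89.6433 -145.7271]
```

View pics/w1.png

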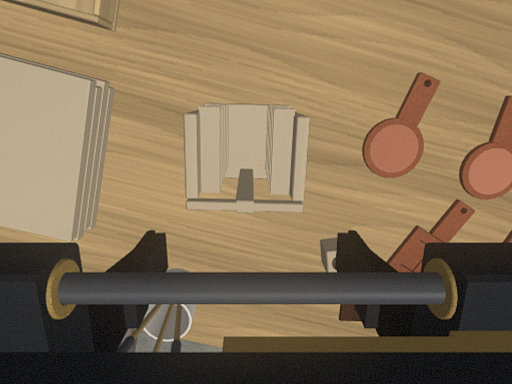

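Wrist view: the setter from above, open front towards the image top. The cheek tops run from about (184–198, 113) to (187, 210) and from (294–309, 115) to (302, 212). The back pillar is at (245,190). I'll enlarge it to read the edges.

Run:
```python
import cv2
im=cv2.imread('pics/w1.png')[90:225,170:330]
cv2.imwrite('pics/w1c.png',cv2.resize(im,None,fx=4.4,fy=4.4,interpolation=cv2.INTER_CUBIC))
```

```text
(no output)
```

View pics/w1c.png

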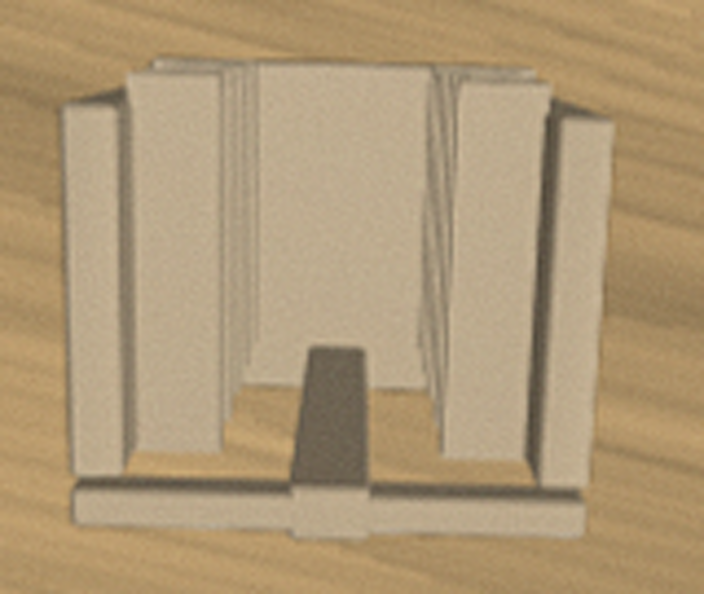

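Run:
```python
from h import *
w=np.load('w1.npy'); st={'position':w[:3],'tcp_rot':w[3:].reshape(3,3)}
f=lambda P:[(170-.0+u/4.4-.4,90+v/4.4-.4) for u,v in P]
lf,lif,lb,lib,rif,rf,rib,rb=ray('wrist',f([(63,105),(121,103),(73,475),(124,473),(562,118),(613,121),(540,486),(588,486)]),.177,st)[:,:2]
print('depth L,R',np.hypot(*(lb-lf)),np.hypot(*(rb-rf)),'inside',np.hypot(*(rif-lif)),np.hypot(*(rib-lib)),'out',np.hypot(*(rf-lf)))
for a,b in((lf,lb),(lif,lib),(rf,rb),(rif,rib)): d=b-a;print('yaw',np.degrees(np.arctan2(d[1],d[0])))
d=rf-lf;print('yawfront',np.degrees(np.arctan2(d[1],d[0]))-90); d=rb-lb;print('yawback',np.degrees(np.arctan2(d[1],d[0]))-90)
print('front mid',(lif+rif)/2,(lf+rf)/2,'back mid',(lib+rib)/2,(lb+rb)/2)
lg=ray('wrist',f([(128,72),(220,70),(460,82),(550,85)]),.1545,st)[:,:2]; print('ledge front mid',lg[[0,3]].mean(0),lg[[1,2]].mean(0),np.hypot(*(lg[0]-lg[1])))
im=cv2.cvtColor(cv2.imread('pics/w1.png'),cv2.COLOR_BGR2RGB)
for b in boards('wrist',im,st): print(b[0].round(),b[1],'r%.1f far%.0f ang%.1f A%d'%b[2:])
```

```text
depth L,R 0.08541382573291033 0.08474188125254892 inside 0.09770174727037598 0.09867297147307691 out 0.12188525530795406
yaw 13.009819732055691
yaw 12.508029511883905
yaw 13.18711339971688
yaw 13.15975047271922
yawfront 12.898192503733313
yawback 13.21381138114188
front mid [ 0.5337 -0.3865] [ 0.5344 -0.3871] back mid [ 0.617  -0.3676] [ 0.6173 -0.3678]
ledge front mid [ 0.528  -0.3888] [ 0.5274 -0.3888] 0.021560386068370276
[348. 313.] [ 0.8224 -0.135 ] r12.1 far19 ang-136.9 A197
[430. 238.] [ 0.6993 -0.0765] r24.5 far125 ang147.3 A2123
[494. 152.] [ 0.5306 -0.0174] r38.3 far107 ang-172.9 A3112
[403. 127.] [ 0.5353 -0.1648] r43.1 far109 ang170.7 A3966
```

Setter measured: yaw 13.0°, slot origin about (0.5745, −0.3777). The inside width comes out at 98 mm and the ledges at 21.6 mm, which match the description. Next is the test board, with a close look before grasping.

```bash
python3 -m jog '[[[-30,100,0],[0,0,32.5],0],[[-30,100,0],[0,0,32.5],0],[[-30,100,0],[0,0,32.5],0],[[-102,331,190],[0,0,32.5],0],[[-102,331,190],[0,0,32.5],0],[[-102,331,190],[0,0,32.5],0],[[-102,331,190],[0,0,32.5],0],[[-102,331,190],[0,0,32.5],0],[[-102,331,190],[0,0,32.5],0],[[-102,331,190],[0,0,32.5],0],[[-102,331,190],[0,0,32.5],0],[[-102,331,190],[0,0,32.5],0]]'
python3 - <<'E'
from h import *
s=bot.read_state();im=save('wrist','w2.png')
print(s['position'],np.array(s['tcp_rot'])[:,0])
for b in boards('wrist',im,s): print(b[0].round(),b[1],'r%.1f far%.0f ang%.1f A%d'%b[2:])
E
```

```text
time_s: 3.08
position: [0.6023, -0.0186, 0.1676]
tcp_rot: [[-0.953, 0.304, -0.007], [0.304, 0.953, 0.002], [0.008, -0.0, -1.0]]
force: [-0.4, 0.1, 0.4]
opening: 1.0
[ 0.6023 -0.0186  0.1676] [-0.9527  0.3038  0.0075]
[196. 339.] [ 0.7536 -0.1262] r17.8 far37 ang-101.9 A1172
[325. 320.] [0.7723 0.0099] r5.6 far25 ang13.4 A323
[247. 307.] [ 0.7248 -0.0909] r4.1 far69 ang72.7 A470
[247. 228.] [ 0.6704 -0.0448] r24.8 far84 ang162.4 A5331
[364. 209.] [0.6934 0.0922] r23.0 far102 ang-173.3 A6161
[ 73. 121.] [ 0.5361 -0.1625] r43.7 far109 ang172.6 A10344
[399.  51.] [0.535  0.1349] r42.7 far36 ang98.7 A8942
[229.  74.] [ 0.5314 -0.0074] r43.3 far93 ang-168.4 A10155
```

View pics/w2.png

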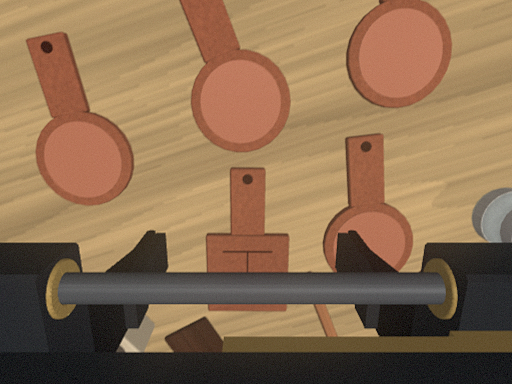

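Wrist view: the square board's handle tip is at (248,168) and its shoulder at (206–289, 234). It's the only square one and carries the scribed lines, so it's the test board.

Run:
```python
from h import *
s=bot.read_state()
p=ray('wrist',[(231,168),(265,168),(206,234.5),(289,234.5)],.01,s)[:,:2]
t=p[:2].mean(0);sh=p[2:].mean(0);d=t-sh
print(p,'tipw',np.hypot(*(p[0]-p[1])),'shw',np.hypot(*(p[3]-p[2])),'len',np.hypot(*d),np.degrees(np.arctan2(d[1],d[0])))
u=d/np.hypot(*d); g=t-.018*u; print('grip pt',g,'origin',t-.11*u)
R=np.array(s['tcp_rot']);print('tool delta mm',R.T@(np.r_[g,.003]-np.array(s['position']))*1000)
```

```text
[[ 0.5888 -0.0367]
 [ 0.5986 -0.006 ]
 [ 0.6455 -0.0823]
 [ 0.6708 -0.003 ]] tipw 0.032258994216778865 shw 0.08326516410103141 len 0.0678965369317214 161.71736406693574
grip pt [ 0.6107 -0.027 ] origin [ 0.6981 -0.0558]
tool delta mm [ -8.4588  -3.3836 166.5346]
```

```bash
python3 -m jog '[[[-8,-3,40],[0,0,0.6],0],[[-8,-3,80],[0,0,0.6],0],[[-8,-3,120],[0,0,0.6],0],[[-8,-3,150],[0,0,0.6],0],[[-8,-3,160],[0,0,0.6],0],[[-8,-3,165],[0,0,0.6],0],[[-8,-3,165],[0,0,0.6],0]]'
python3 -m jog '[[[0,0,0],[0,0,0],1],[[0,0,0],[0,0,0],1],[[0,0,0],[0,0,0],1],[[0,0,0],[0,0,0],1],[[0,0,0],[0,0,0],1],[[0,0,0],[0,0,0],1],[[0,0,0],[0,0,0],1],[[0,0,0],[0,0,0],1]]'
```

```text
time_s: 3.72
position: [0.6129, -0.0301, 0.0062]
tcp_rot: [[-0.947, 0.32, 0.002], [0.32, 0.947, -0.001], [-0.002, -0.0, -1.0]]
force: [-0.3, 0.6, 1.0]
opening: 1.003
time_s: 4.38
position: [0.6117, -0.0288, 0.0056]
tcp_rot: [[-0.948, 0.32, -0.0], [0.32, 0.948, -0.0], [0.0, -0.0, -1.0]]
force: [-0.7, 0.9, 0.2]
opening: 0.476
```

```bash
python3 -m jog '[[[0,0,2],[0,0,0],0.5],[[0,0,3],[0,0,0],0.5],[[0,0,3],[0,0,0],1],[[0,0,3],[0,0,0],1],[[0,0,3],[0,0,0],1],[[0,0,3],[0,0,0],1],[[0,0,3],[0,0,0],1],[[0,0,3],[0,0,0],1]]'
```

```text
time_s: 5.05
position: [0.6116, -0.0289, 0.0025]
tcp_rot: [[-0.948, 0.32, -0.0], [0.32, 0.948, 0.0], [0.0, -0.0, -1.0]]
force: [0.1, -0.6, 0.2]
opening: 0.386
```

```bash
python3 -m jog '[[[0,0,-20],[0,0,0],1],[[0,0,-60],[0,0,0],1],[[0,0,-100],[0,0,0],1],[[0,0,-140],[0,0,0],1],[[20,70,-180],[0,0,-5],1],[[35,110,-210],[0,0,-8],1],[[50,150,-240],[0,0,-12],1],[[60,180,-265],[0,0,-16.6],1],[[72,215,-290],[0,0,-16.6],1],[[84,250,-310],[0,0,-16.6],1],[[95,290,-330],[0,0,-16.6],1],[[105,325,-345],[0,0,-16.6],1]]'
python3 -m jog '[[[5,40,-10],[0,0,0],1],[[5,65,-10],[0,0,0],1],[[5,65,-10],[0,0,0],1],[[5,65,-10],[0,0,0],1],[[5,65,-10],[0,0,0],1]]'
python3 - <<'E'
from h import *
s=bot.read_state();im=save('wrist','w3.png');np.save('w3.npy',np.r_[s['position'],np.array(s['tcp_rot']).ravel()])
print(s['position'],np.array(s['tcp_rot'])[:,0],s['force'])
E
```

```text
time_s: 6.05
position: [0.6137, 0.2556, 0.3193]
tcp_rot: [[-0.999, 0.036, 0.0], [0.036, 0.999, -0.0], [-0.0, -0.0, -1.0]]
force: [0.4, -1.1, -1.2]
opening: 0.384
time_s: 6.47
position: [0.611, 0.3186, 0.3269]
tcp_rot: [[-0.999, 0.036, -0.002], [0.036, 0.999, -0.001], [0.002, -0.002, -1.0]]
force: [-0.1, 0.3, -0.8]
opening: 0.386
[0.611  0.3186 0.3269] [-0.9994  0.0355  0.0017] [-0.0973  0.3445 -0.7649]
```

View pics/w3.png

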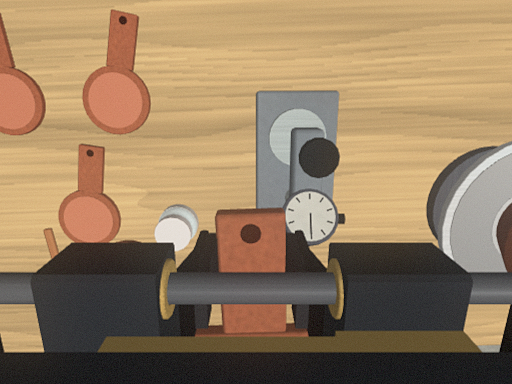

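Wrist view: the knob is at (319,158), the anvil disc spans columns 269–327 with its top at row 108, and the base's front edge runs from (256,92) to (339,92).

Run:
```python
from h import *
w=np.load('w3.npy'); st={'position':w[:3],'tcp_rot':w[3:].reshape(3,3)}
im=cv2.imread('pics/w3.png'); hsv=cv2.cvtColor(im,cv2.COLOR_BGR2HSV)
m=cv2.inRange(hsv,(0,0,0),(179,255,60)); m[:130]=0;m[185:]=0;m[:,:290]=0;m[:,345:]=0
c=max(cv2.findContours(m,0,1)[0],key=cv2.contourArea); (u,v),r=cv2.minEnclosingCircle(c);print('knob px',u,v,r)
k=ray('wrist',(u,v),.188,st)[0];e=ray('wrist',(u+r,v),.188,st)[0];print('knob',k,'r',np.hypot(*(e-k)[:2]))
a=ray('wrist',[(269,136),(327,136),(298,108)],.03,st);print('anvil edges',a)
b=ray('wrist',[(256,92),(339,92),(256,205)],.018,st)[:,:2];print('base',b,np.hypot(*(b[1]-b[0])))
for i,j in((0,1),(0,2)): d=b[j]-b[i];print(np.degrees(np.arctan2(d[1],d[0])))
```

```text
knob px 318.25 157.1999969482422 19.839515686035156
knob [0.5892 0.3779 0.188 ] r 0.01744606653932525
anvil edges [[0.5872 0.3422 0.03  ]
 [0.5898 0.4187 0.03  ]
 [0.5527 0.3803 0.03  ]]
base [[0.5309 0.3269]
 [0.5347 0.4354]
 [0.686  0.3222]] 0.10852073294307943
88.02492846711013
-1.7524988738267246
```

```bash
python3 -m jog '[[[40,12,0],[0,0,0],1],[[80,24,0],[0,0,0],1],[[120,36,0],[0,0,0],1],[[160,50,0],[0,0,0],1],[[193,59,20],[0,0,0],1],[[193,59,60],[0,0,0],1],[[193,59,100],[0,0,0],1],[[193,59,140],[0,0,0],1],[[193,59,180],[0,0,0],1],[[193,59,220],[0,0,0],1],[[193,59,255],[0,0,0],1],[[193,59,270],[0,0,0],1]]'
python3 -m jog '[[[0,0,12],[0,0,0],1],[[0,0,12],[0,0,0],1],[[0,0,12],[0,0,0],1]]'
python3 - <<'E'
from h import *
s=bot.read_state();a=save('side','d4.png');b=save('scene','s4.png')
print(s['position'],np.array(s['tcp_rot'])[:,0],s['force'])
c=np.hstack([cv2.resize(x,(400,330),interpolation=cv2.INTER_CUBIC) for x in (b[230:384,270:480],a[235:384,60:280])])
cv2.imwrite('pics/c4.png',c[:,:,::-1])
E
```

```text
time_s: 7.52
position: [0.4188, 0.3817, 0.0534]
tcp_rot: [[-0.999, 0.038, -0.007], [0.038, 0.999, -0.005], [0.007, -0.005, -1.0]]
force: [-0.2, -0.1, -0.1]
opening: 0.388
time_s: 7.77
position: [0.4216, 0.3845, 0.046]
tcp_rot: [[-0.999, 0.037, 0.0], [0.037, 0.999, 0.0], [-0.0, 0.0, -1.0]]
force: [-0.9, -0.7, -0.9]
opening: 0.386
[0.4216 0.3845 0.046 ] [-0.9993  0.0369 -0.0002] [-0.9293 -0.6882 -0.9232]
```

View pics/c4.png

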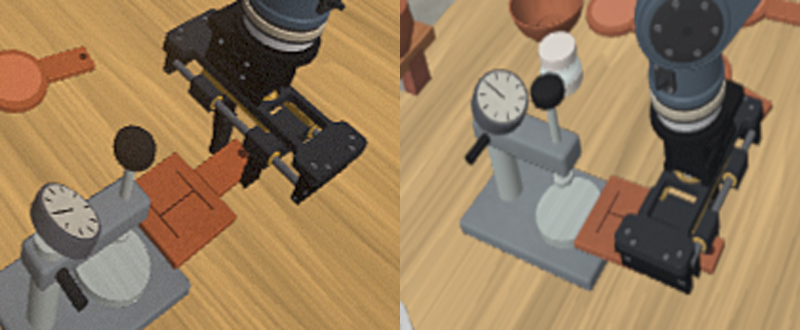

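The crops show the board held level in front of the anvil. Now I'll slide it in and lower it.

```bash
python3 -m jog '[[[-15,0,0],[0,0,0],1],[[-30,0,0],[0,0,0],1],[[-45,0,0],[0,0,0],1],[[-60,0,0],[0,0,0],1],[[-70,0,0],[0,0,0],1],[[-78,0,0],[0,0,0],1],[[-78,0,0],[0,0,0],1],[[-78,0,5],[0,0,0],1],[[-78,0,10],[0,0,0],1],[[-78,0,12],[0,0,0],1],[[-78,0,12],[0,0,0],1]]'
python3 -m jog '[[[0,0,0.5],[0,0,0],1],[[0,0,1.2],[0,0,0],1],[[0,0,1.8],[0,0,0],1],[[0,0,1.8],[0,0,0],1]]'
```

```text
time_s: 8.78
position: [0.4972, 0.382, 0.0327]
tcp_rot: [[-0.999, 0.035, -0.003], [0.035, 0.999, -0.001], [0.002, -0.001, -1.0]]
force: [-0.4, 0.2, -1.0]
opening: 0.382
time_s: 9.12
position: [0.4986, 0.3824, 0.0321]
tcp_rot: [[-0.999, 0.035, -0.0], [0.035, 0.999, 0.0], [0.0, 0.0, -1.0]]
force: [0.3, 0.1, 0.8]
opening: 0.385
```

```bash
python3 -m jog '[[[0,0,0],[0,0,0],0],[[0,0,0],[0,0,0],0],[[0,0,0],[0,0,0],0],[[0,0,0],[0,0,0],0],[[0,0,0],[0,0,0],0],[[0,0,-20],[0,0,0],0],[[0,0,-60],[0,0,0],0],[[0,0,-100],[0,0,0],0],[[0,0,-140],[0,0,0],1],[[0,0,-180],[0,0,0],1],[[0,0,-200],[0,0,0],1],[[0,0,-200],[0,0,0],1]]'
python3 - <<'E'
from h import *
s=bot.read_state();im=save('wrist','w5.png');np.save('w5.npy',np.r_[s['position'],np.array(s['tcp_rot']).ravel()])
a=save('side','d5.png');b=save('scene','s5.png')
print(s['position'],np.array(s['tcp_rot'])[:,0],s['force'])
c=np.hstack([cv2.resize(x,(400,330),interpolation=cv2.INTER_CUBIC) for x in (b[270:384,250:400],a[245:384,80:240])])
cv2.imwrite('pics/c5.png',c[:,:,::-1])
E
```

```text
time_s: 10.12
position: [0.502, 0.3841, 0.2387]
tcp_rot: [[-0.999, 0.035, 0.012], [0.036, 0.999, 0.006], [-0.011, 0.006, -1.0]]
force: [0.6, -0.1, 0.4]
opening: 0.779
[0.502  0.3841 0.2387] [-0.9993  0.0355 -0.0114] [ 0.5707 -0.1064  0.4391]
```

View pics/c5.png

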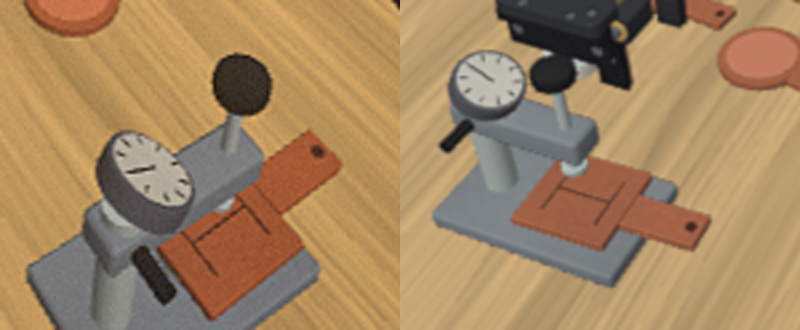

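Both views show the board lying flat on the anvil. I'll check its centring from the corners in the side and scene crops.

Run:
```python
from h import *
h=lambda u,v:((u-400)*160/400+80,v*139/330+245)
g=lambda u,v:(u*150/400+250,v*114/330+270)
p=ray('side',[h(512,213),h(600,244),h(652,167),h(572,148)],.04);print(p,p.mean(0))
q=ray('scene',[g(208,312),g(300,243),g(243,185)],.04);print(q,(q[0]+q[2])/2)
t=ray('side',[h(706,212),h(694,245)],.04);print('tip',t.mean(0))
t=ray('scene',[g(312,132),g(342,162)],.04);print('tip',t.mean(0))
s=bot.read_state();R=np.array(s['tcp_rot']);print(s['position'],R.T@(np.array([.59,.379,.200])-s['position'])*1000)
```

```text
[[0.6293 0.421  0.04  ]
 [0.5444 0.4239 0.04  ]
 [0.546  0.3359 0.04  ]
 [0.623  0.34   0.04  ]] [0.5857 0.3802 0.04  ]
[[0.633  0.4212 0.04  ]
 [0.549  0.4228 0.04  ]
 [0.5531 0.3712 0.04  ]] [0.593  0.3962 0.04  ]
tip [0.4768 0.382  0.04  ]
tip [0.4789 0.3838 0.04  ]
[0.4981 0.3818 0.2312] [-92.0339   0.4704  31.0846]
```

```bash
python3 -m jog '[[[-30,0,0],[0,0,0],1],[[-60,0,0],[0,0,0],1],[[-92,0,0],[0,0,0],1],[[-92,0,0],[0,0,0],1],[[-92,0,0],[0,0,0],1],[[-92,0,0],[0,0,0],1],[[-92,0,0],[0,0,0],1],[[-92,0,0],[0,0,0],1],[[-92,0,10],[0,0,0],1],[[-92,0,20],[0,0,0],1],[[-92,0,30],[0,0,0],1],[[-92,0,30],[0,0,0],1]]'
python3 -m jog '[[[0,0,4],[0,0,0],1],[[0,0,8],[0,0,0],1],[[0,0,12],[0,0,0],1],[[0,0,16],[0,0,0],1],[[0,0,20],[0,0,0],1],[[0,0,20],[0,0,0],1],[[0,0,20],[0,0,0],1]]'
```

```text
time_s: 11.27
position: [0.5885, 0.3782, 0.1984]
tcp_rot: [[-0.999, 0.035, -0.006], [0.035, 0.999, -0.003], [0.006, -0.003, -1.0]]
force: [-0.0, -0.5, -0.6]
opening: 0.006
time_s: 11.85
position: [0.5909, 0.3791, 0.1822]
tcp_rot: [[-0.999, 0.036, 0.0], [0.036, 0.999, 0.0], [-0.0, 0.0, -1.0]]
force: [-0.7, -0.7, 2.9]
opening: 0.007
```

```bash
python3 -m jog '[[[0,0,4],[0,0,0],1],[[0,0,8],[0,0,0],1],[[0,0,12],[0,0,0],1],[[0,0,16],[0,0,0],1],[[0,0,19],[0,0,0],1],[[0,0,19],[0,0,0],1],[[0,0,19],[0,0,0],1]]'
for i in 1 2; do python3 -m jog '[[[0,0,1],[0,0,0],1],[[0,0,1],[0,0,0],1],[[0,0,1],[0,0,0],1]]' | grep -E 'pos|force'; done
```

```text
time_s: 12.43
position: [0.5911, 0.3791, 0.1629]
tcp_rot: [[-0.999, 0.036, 0.0], [0.036, 0.999, 0.0], [-0.0, 0.0, -1.0]]
force: [0.3, 1.3, 3.0]
opening: 0.003
position: [0.5911, 0.3791, 0.1622]
force: [0.1, 0.7, 3.9]
position: [0.5911, 0.3791, 0.1612]
force: [1.0, 0.1, 3.7]
```

```bash
for i in 1 2 3; do python3 -m jog '[[[0,0,1],[0,0,0],1],[[0,0,1],[0,0,0],1],[[0,0,1],[0,0,0],1]]' | grep -E 'pos|force'; done
```

```text
position: [0.5911, 0.3791, 0.1601]
force: [1.2, 0.8, 3.4]
position: [0.591, 0.3791, 0.159]
force: [1.6, 0.9, 3.9]
position: [0.591, 0.3791, 0.1585]
force: [1.6, 0.5, 5.2]
```

```bash
python3 -m jog '[[[0,0,0.5],[0,0,0],1],[[0,0,0.5],[0,0,0],1],[[0,0,0.5],[0,0,0],1]]' | grep -E 'time|pos|force'; python3 -m jog '[[[0,0,0.5],[0,0,0],1],[[0,0,0.5],[0,0,0],1],[[0,0,0.5],[0,0,0],1]]' | grep -E 'time|pos|force'
```

```text
time_s: 13.93
position: [0.5911, 0.3791, 0.1584]
force: [1.9, 1.3, 7.8]
time_s: 14.18
position: [0.5911, 0.3791, 0.1585]
force: [0.2, -0.2, 8.7]
```

The height has stopped at 0.1585 while the force rises to about 8.5 N, so the foot is resting on the board. I'll hold about a second, then release.

```bash
python3 -m jog '[[[0,0,0],[0,0,0],1],[[0,0,0],[0,0,0],1],[[0,0,0],[0,0,0],1],[[0,0,0],[0,0,0],1],[[0,0,0],[0,0,0],1],[[0,0,0],[0,0,0],1],[[0,0,0],[0,0,0],1],[[0,0,0],[0,0,0],1],[[0,0,0],[0,0,0],1],[[0,0,0],[0,0,0],1]]' | grep -E 'time|pos|force'
python3 -m jog '[[[0,0,-5],[0,0,0],1],[[0,0,-12],[0,0,0],1],[[0,0,-20],[0,0,0],1],[[0,0,-30],[0,0,0],1],[[0,0,-50],[0,0,0],1],[[0,0,-80],[0,0,0],0],[[45,-1,-80],[0,0,0],0],[[92,-1,-80],[0,0,0],0],[[92,-1,-80],[0,0,0],0],[[92,-1,-80],[0,0,0],0],[[92,-1,-80],[0,0,0],0],[[92,-1,-80],[0,0,0],0]]'
python3 - <<'E'
from h import *
s=bot.read_state();im=save('wrist','w6.png');np.save('w6.npy',np.r_[s['position'],np.array(s['tcp_rot']).ravel()])
print(s['position'],np.array(s['tcp_rot'])[:,0]); 
for b in boards('wrist',im,s,zt=.04): print(b[0].round(),b[1],'r%.1f far%.0f ang%.1f A%d'%b[2:])
cv2.imwrite('pics/w6c.png',cv2.resize(im[60:300,130:400],None,fx=2,fy=2)[:,:,::-1])
E
```

```text
time_s: 15.02
position: [0.5911, 0.3791, 0.1584]
force: [0.3, -0.1, 8.2]
time_s: 16.02
position: [0.4998, 0.3813, 0.2371]
tcp_rot: [[-0.999, 0.036, 0.001], [0.036, 0.999, -0.0], [-0.001, -0.0, -1.0]]
force: [1.6, 0.3, 0.6]
opening: 0.451
[0.4998 0.3813 0.2371] [-0.9994  0.0358 -0.0007]
[495. 340.] [0.7284 0.6734] r7.0 far20 ang158.7 A184
[ 15. 327.] [0.6964 0.0838] r18.4 far46 ang156.7 A1216
[ 22. 257.] [0.5926 0.1151] r15.0 far13 ang-35.0 A710
[254. 217.] [0.5655 0.3826] r28.8 far89 ang-178.9 A5691
[ 50. 171.] [0.525 0.16 ] r40.2 far99 ang164.8 A6295
```

View pics/w6c.png

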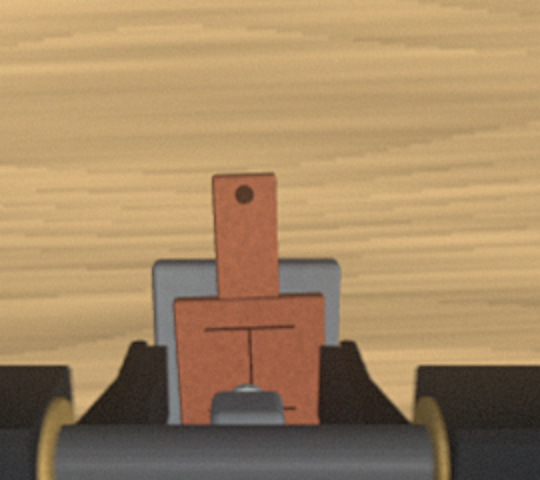

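Wrist crop: the board is still square on the gauge, handle clear, and the foot is up. Regrasping.

```bash
python3 -m jog '[[[0,1,0],[0,0,0],0],[[0,1,0],[0,0,0],0],[[0,1,40],[0,0,0],0],[[0,1,80],[0,0,0],0],[[0,1,120],[0,0,0],0],[[0,1,160],[0,0,0],0],[[0,1,190],[0,0,0],0],[[0,1,200],[0,0,0],0],[[0,1,205],[0,0,0],0],[[0,1,205],[0,0,0],0],[[0,1,205],[0,0,0],0]]'
python3 -m jog '[[[0,0,0],[0,0,0],1],[[0,0,0],[0,0,0],1],[[0,0,0],[0,0,0],1],[[0,0,0],[0,0,0],1],[[0,0,0],[0,0,0],1],[[0,0,0],[0,0,0],1],[[0,0,0],[0,0,0],1],[[0,0,0],[0,0,0],1],[[0,0,0],[0,0,0],1],[[0,0,0],[0,0,0],1],[[0,0,0],[0,0,0],1],[[0,0,0],[0,0,0],1]]'
```

```text
time_s: 16.98
position: [0.5004, 0.383, 0.0336]
tcp_rot: [[-0.999, 0.036, 0.003], [0.036, 0.999, 0.002], [-0.003, 0.002, -1.0]]
force: [-0.6, 0.6, 1.3]
opening: 0.998
time_s: 17.98
position: [0.4987, 0.3823, 0.0319]
tcp_rot: [[-0.999, 0.036, -0.0], [0.036, 0.999, -0.0], [0.0, -0.0, -1.0]]
force: [-0.5, 0.4, 0.1]
opening: 0.382
```

```bash
python3 -m jog '[[[0,0,-4],[0,0,0],1],[[0,0,-12],[0,0,0],1],[[0,0,-12],[0,0,0],1],[[20,0,-12],[0,0,0],1],[[40,0,-12],[0,0,0],1],[[60,0,-12],[0,0,0],1],[[80,0,-12],[0,0,0],1],[[85,0,-40],[0,0,0],1],[[85,0,-80],[0,0,0],1],[[85,0,-120],[0,0,0],1],[[85,0,-160],[0,0,0],1],[[85,0,-200],[0,0,0],1]]'
python3 - <<'E'
from h import *
for n,f in(('scene','s0'),('side','d0')):
    hsv=cv2.cvtColor(cv2.imread(f'pics/{f}.png'),cv2.COLOR_BGR2HSV); m=cv2.inRange(hsv,(50,120,50),(75,255,255))
    c=max(cv2.findContours(m,0,2)[0],key=cv2.contourArea)
    b=cv2.approxPolyDP(c,3,True)[:,0]; print(n,np.c_[b,ray(n,b,0)[:,:2],ray(n,b,.177)[:,:2]])
E
```

```text
time_s: 18.98
position: [0.4133, 0.3851, 0.2342]
tcp_rot: [[-0.999, 0.035, 0.0], [0.035, 0.999, 0.0], [-0.0, 0.0, -1.0]]
force: [1.0, 0.4, -1.5]
opening: 0.384
scene [[275.     107.      -0.061   -0.6991   0.2006  -0.3486]
 [259.     114.       0.05    -0.6701   0.2821  -0.3272]
 [261.     146.       0.2143  -0.4093   0.4028  -0.1358]
 [257.     159.       0.2826  -0.3339   0.4529  -0.0804]
 [284.     171.       0.2485  -0.2151   0.4279   0.0068]
 [301.     159.       0.1457  -0.2485   0.3524  -0.0177]
 [304.     117.      -0.1048  -0.5358   0.1685  -0.2286]
 [285.     124.       0.0134  -0.5213   0.2553  -0.218 ]
 [279.     122.       0.0234  -0.5517   0.2626  -0.2403]
 [284.     115.      -0.041   -0.6011   0.2153  -0.2766]]
side [[365.     144.       0.3207  -0.6691   0.2818  -0.3143]
 [362.     187.       0.2791  -0.365    0.2497  -0.0798]
 [358.     191.       0.2868  -0.3373   0.2557  -0.0584]
 [360.     213.       0.2599  -0.2207   0.235    0.0316]
 [397.     216.       0.1569  -0.2411   0.1555   0.0158]
 [397.     202.       0.165   -0.3146   0.1618  -0.0409]
 [373.     143.       0.2938  -0.6868   0.2611  -0.328 ]]
```

The green look-alike sits around (0.21, −0.28), clear of my path. Carrying the board over to the setter.

```bash
python3 -m jog '[[[-12,-35,-15],[0,0,0],1],[[-24,-70,-30],[0,0,0],1],[[-36,-105,-45],[0,0,0],1],[[-48,-140,-60],[0,0,0],1],[[-60,-178,-70],[0,0,0],1],[[-72,-216,-70],[0,0,0],1],[[-84,-254,-70],[0,0,0],1],[[-96,-292,-70],[0,0,0],1],[[-108,-330,-70],[0,0,0],1],[[-116,-360,-70],[0,0,0],1],[[-120,-381,-70],[0,0,0],1],[[-120,-381,-70],[0,0,0],1]]'
python3 -m jog '[[[8,-34,0],[0,0,-3],1],[[16,-70,0],[0,0,-6],1],[[25,-108,0],[0,0,-9],1],[[35,-146,0],[0,0,-12],1],[[45,-184,0],[0,0,-15],1],[[55,-222,0],[0,0,-15],1],[[65,-260,0],[0,0,-15],1],[[75,-298,0],[0,0,-15],1],[[85,-336,0],[0,0,-15],1],[[96,-374,0],[0,0,-15],1],[[105,-405,0],[0,0,-15],1],[[111,-423,0],[0,0,-15],1]]'
python3 -m jog '[[[0,0,0],[0,0,0],1],[[0,0,0],[0,0,0],1]]'
python3 -c "
from h import *
s=bot.read_state();print(s['position'],s['joint_positions'])
R=np.array(s['tcp_rot']);print(np.degrees(np.arctan2(R[1,0],R[0,0]))); O=np.array([.5745,-.3777,0]);S=np.array([.9744,.225,0])
print(R.T@(O-.1855*S+[0,0,.032]-s['position'])*1000)"
```

```text
time_s: 19.98
position: [0.5212, -0.0041, 0.3023]
tcp_rot: [[-0.999, 0.04, 0.001], [0.04, 0.999, -0.002], [-0.001, -0.002, -1.0]]
force: [-0.0, 0.7, -1.0]
opening: 0.387
time_s: 20.98
position: [0.3932, -0.4214, 0.3022]
tcp_rot: [[-0.975, -0.222, 0.0], [-0.222, 0.975, -0.002], [0.0, -0.002, -1.0]]
force: [0.8, -0.3, -0.2]
opening: 0.385
time_s: 21.15
position: [0.394, -0.4183, 0.3018]
tcp_rot: [[-0.975, -0.223, 0.0], [-0.223, 0.975, 0.001], [-0.0, 0.001, -1.0]]
force: [0.3, 1.6, -1.3]
opening: 0.384
[ 0.394  -0.4183  0.3018] [ -57.878    21.605    83.7331    0.0442   74.7243 -160.7596]
-167.13008199603348
[  0.5462  -1.4073 269.7805]
```

```bash
python3 -m jog '[[[0,-1,40],[0,0,0],1],[[0,-1,80],[0,0,0],1],[[0,-1,120],[0,0,0],1],[[0,-1,160],[0,0,0],1],[[0,-1,200],[0,0,0],1],[[0,-1,235],[0,0,0],1],[[0,-1,258],[0,0,0],1],[[0,-1,270],[0,0,0],1],[[0,-1,270],[0,0,0],1],[[0,-1,270],[0,0,0],1]]'
python3 - <<'E'
from h import *
s=bot.read_state();a=save('side','d7.png');b=save('scene','s7.png')
print(s['position'],s['joint_positions'][5])
c=np.hstack([cv2.resize(x,(400,330),interpolation=cv2.INTER_CUBIC) for x in (b[90:230,120:290],a[80:220,220:390])])
cv2.imwrite('pics/c7.png',c[:,:,::-1])
E
```

```text
time_s: 21.98
position: [0.3953, -0.4188, 0.0325]
tcp_rot: [[-0.974, -0.226, 0.0], [-0.226, 0.974, 0.0], [-0.0, -0.0, -1.0]]
force: [-0.6, -0.6, -1.1]
opening: 0.388
[ 0.3953 -0.4188  0.0325] -160.82212324844417
```

View pics/c7.png

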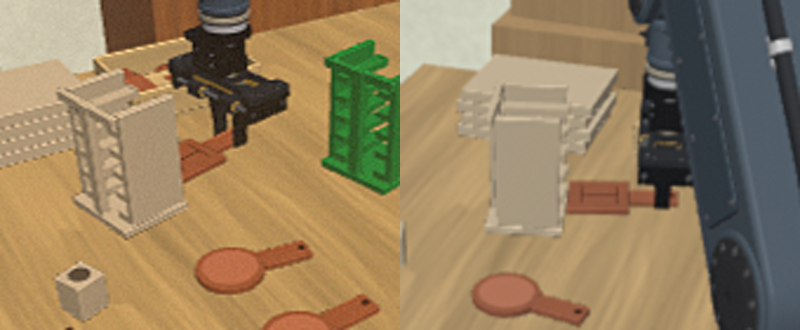

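The board is level and lined up with the bottom slot. Sliding in.

```bash
python3 -m jog '[[[-10,0,0],[0,0,0],1],[[-20,0,0],[0,0,0],1],[[-30,0,0],[0,0,0],1],[[-40,0,0],[0,0,0],1],[[-50,0,0],[0,0,0],1],[[-60,0,0],[0,0,0],1],[[-68,0,0],[0,0,0],1],[[-76,0,0],[0,0,0],1],[[-83,0,0],[0,0,0],1],[[-88,0,0],[0,0,0],1],[[-88,0,0],[0,0,0],1]]'
python3 -m jog '[[[-1,0,0],[0,0,0],1],[[-2,0,0],[0,0,0],1],[[-3,0,0],[0,0,0],1],[[-3,0,0],[0,0,0],1]]'
```

```text
time_s: 23.0
position: [0.4813, -0.3995, 0.0319]
tcp_rot: [[-0.974, -0.225, 0.001], [-0.225, 0.974, -0.0], [-0.0, -0.001, -1.0]]
force: [-0.0, -0.2, -0.4]
opening: 0.384
time_s: 23.33
position: [0.4829, -0.3992, 0.032]
tcp_rot: [[-0.975, -0.224, -0.0], [-0.224, 0.975, 0.0], [0.0, 0.0, -1.0]]
force: [0.2, -0.1, -1.5]
opening: 0.386
```

```bash
for i in 1 2; do python3 -m jog '[[[-1,0,0],[0,0,0],1],[[-2,0,0],[0,0,0],1],[[-2,0,0],[0,0,0],1]]' | grep -E 'pos|force'; done
```

```text
position: [0.4852, -0.3987, 0.032]
force: [-0.2, -0.6, -0.8]
position: [0.4872, -0.3982, 0.032]
force: [0.9, -0.4, -1.9]
```

```bash
for i in 1 2 3; do python3 -m jog '[[[-1,0,0],[0,0,0],1],[[-1,0,0],[0,0,0],1],[[-1,0,0],[0,0,0],1]]' | grep -E 'pos|force'; done
```

```text
position: [0.488, -0.3979, 0.032]
force: [0.3, -0.2, -1.0]
position: [0.489, -0.3977, 0.032]
force: [-0.3, -0.4, -1.3]
position: [0.4899, -0.3975, 0.032]
force: [1.0, -0.2, -1.1]
```

```bash
for i in 1 2 3; do python3 -m jog '[[[-1,0,0],[0,0,0],1],[[-1,0,0],[0,0,0],1],[[-1,0,0],[0,0,0],1]]' | grep -E 'pos|force'; done
```

```text
position: [0.49, -0.3973, 0.0318]
force: [-3.4, -0.8, -0.1]
position: [0.4901, -0.3971, 0.0317]
force: [-6.4, -2.6, 0.0]
position: [0.4901, -0.3969, 0.0315]
force: [-8.0, -3.2, -1.4]
```

Contact with the back pillar at about 8 N. I'll ease off, lower onto the ledges, and check.

```bash
python3 -m jog '[[[2,0,0],[0,0,0],1],[[2,0,0],[0,0,0],1],[[2,0,2],[0,0,0],1],[[2,0,4],[0,0,0],1],[[2,0,5],[0,0,0],1],[[2,0,5],[0,0,0],1]]'| grep -E 'pos|force'
for i in 1 2; do python3 -m jog '[[[0,0,1],[0,0,0],1],[[0,0,1],[0,0,0],1],[[0,0,1],[0,0,0],1]]' | grep -E 'pos|force'; done
```

```text
position: [0.4901, -0.3967, 0.0267]
force: [-4.8, -1.1, 1.3]
position: [0.4901, -0.3967, 0.0259]
force: [-5.3, -0.3, 0.9]
position: [0.4901, -0.3967, 0.025]
force: [-5.4, -0.4, 1.3]
```

```bash
python3 -m jog '[[[0,0,0.7],[0,0,0],1],[[0,0,0.7],[0,0,0],1],[[0,0,0.7],[0,0,0],1]]' | grep -E 'pos|rot|force'
python3 - <<'E'
from h import *
a=save('side','d8.png');b=save('scene','s8.png')
c=np.hstack([cv2.resize(x,(400,360),interpolation=cv2.INTER_CUBIC) for x in (b[110:200,130:230],a[110:200,240:340])])
cv2.imwrite('pics/c8.png',c[:,:,::-1])
E
```

```text
position: [0.4901, -0.3967, 0.0247]
tcp_rot: [[-0.974, -0.225, -0.002], [-0.225, 0.974, 0.001], [0.002, 0.001, -1.0]]
force: [-5.9, -0.2, 4.2]
```

View pics/c8.png

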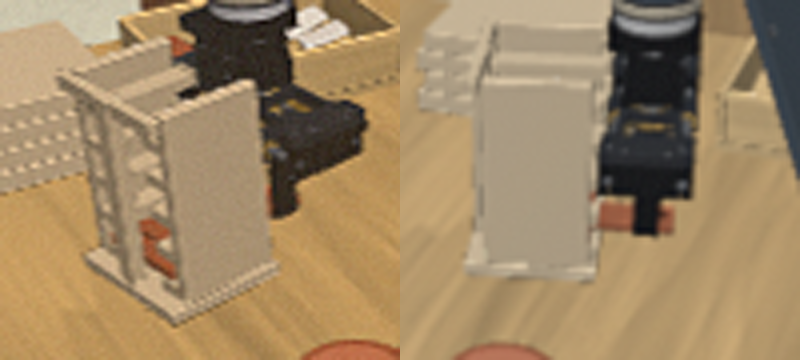

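Side and scene crops: the board sits in the bottom slot with its handle out. Release, lift, and go to the nearest disc at about (0.536, −0.163). I'll turn the gripper half round for the discs: it's away from the wrist limit there and the camera can look into the setter.

```bash
python3 -m jog '[[[1,0,-0.7],[0,0,0],0],[[1,0,-0.7],[0,0,0],0],[[1,0,-0.7],[0,0,0],0],[[1,0,-0.7],[0,0,0],0],[[1,0,-0.7],[0,0,0],0],[[5,0,-10],[0,0,0],0],[[5,0,-50],[0,0,0],0],[[5,0,-90],[0,0,0],0],[[5,0,-130],[0,0,0],0],[[5,0,-170],[0,0,0],0],[[5,0,-210],[0,0,0],0],[[5,0,-250],[0,0,0],0]]'
python3 -m jog '[[[0,20,-20],[0,0,100],0],[[0,40,-20],[0,0,100],0],[[-5,80,-20],[0,0,100],0],[[-8,110,-20],[0,0,100],0],[[-10,140,0],[0,0,100],0],[[-12,165,20],[0,0,100],0],[[-14,190,40],[0,0,100],0],[[-16,215,60],[0,0,100],0],[[-18,240,80],[0,0,100],0],[[-19,252,100],[0,0,100],0],[[-19,252,100],[0,0,100],0],[[-19,252,100],[0,0,100],0]]' 
python3 -m jog '[[[0,0,0],[0,0,117],0],[[0,0,0],[0,0,117],0],[[0,0,0],[0,0,117],0],[[0,0,0],[0,0,117],0],[[0,0,0],[0,0,117],0],[[0,0,0],[0,0,117],0],[[0,0,0],[0,0,117],0],[[0,0,0],[0,0,117],0],[[0,0,0],[0,0,117],0],[[0,0,0],[0,0,117],0],[[0,0,0],[0,0,117],0],[[0,0,0],[0,0,117],0]]'
```

```text
time_s: 27.68
position: [0.4855, -0.398, 0.2771]
tcp_rot: [[-0.975, -0.224, 0.001], [-0.224, 0.975, -0.0], [-0.0, -0.001, -1.0]]
force: [0.2, -1.2, 0.5]
opening: 0.994
time_s: 28.68
position: [0.4467, -0.1469, 0.1736]
tcp_rot: [[-0.288, 0.958, -0.003], [0.958, 0.288, 0.002], [0.002, -0.002, -1.0]]
force: [0.8, -0.5, 0.7]
opening: 1.0
time_s: 29.68
position: [0.448, -0.1486, 0.1749]
tcp_rot: [[0.935, 0.354, 0.001], [0.354, -0.935, -0.0], [0.001, 0.001, -1.0]]
force: [-0.5, -0.6, 0.1]
opening: 0.998
```

```bash
python3 -m jog '[[[0,0,0],[0,0,30],0],[[0,0,0],[0,0,30],0],[[0,0,0],[0,0,30],0],[[0,0,0],[0,0,30],0],[[0,0,0],[0,0,30],0],[[0,0,0],[0,0,30],0]]'
cat >> h.py <<'E'
def look(fn,show=True):
    s=bot.read_state();im=save('wrist',fn);R=np.array(s['tcp_rot'])
    print(s['position'],'th%.1f'%np.degrees(np.arctan2(R[1,0],R[0,0])),'j6 %.1f'%s['joint_positions'][5])
    for b in boards('wrist',im,s,amin=1500): print(b[0].round(),b[1],'r%.1f far%.0f ang%.1f A%d'%b[2:])
    return s,im
def grip(s,ctr,ang,dist=.09,z=.0025):
    u=np.array([np.cos(np.radians(ang)),np.sin(np.radians(ang))]);g=np.array(ctr)+dist*u;R=np.array(s['tcp_rot'])
    print('grip',g,'tool delta',R.T@(np.r_[g,z]-s['position'])*1000)
def slot(s,along,z,lat=0):
    O=np.array([.5745,-.3777]);S=np.array([.9744,.225]);N=np.array([-.225,.9744]);R=np.array(s['tcp_rot']);p=np.array(s['position'])
    print('along %.1f lat %.1f'%tuple(1000*np.array([(p[:2]-O)@S,(p[:2]-O)@N])),'delta',R.T@(np.r_[O+along*S+lat*N,z]-p)*1000)
E
python3 -c "
from h import *
look('w9.png')"
```

```text
time_s: 30.18
position: [0.448, -0.1486, 0.1748]
tcp_rot: [[0.988, -0.153, 0.001], [-0.153, -0.988, -0.0], [0.001, 0.0, -1.0]]
force: [-0.4, 0.7, -0.0]
opening: 1.002
[ 0.448  -0.1486  0.1748] th-8.8 j6 66.9
[ 96. 139.] [ 0.5309 -0.0072] r43.3 far108 ang-176.0 A9823
[252. 110.] [ 0.5356 -0.1631] r43.5 far108 ang173.3 A10244
```

View pics/w9.png

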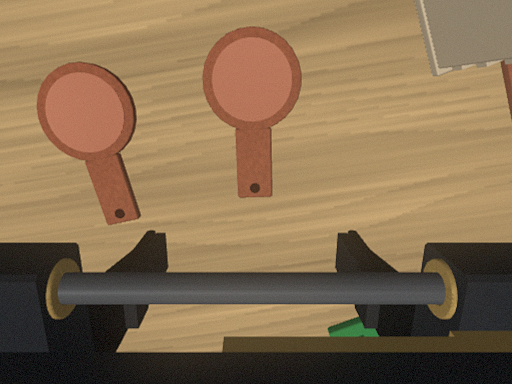

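Wrist view: the disc at (252,78) has its handle tip at (255,190). The numeric detection agrees with the earlier views, so I'll grasp this one.

```bash
sed -i 's/far=d\[np.argsort.*mean(0)$/h=np.hypot(*d.T); far=d[h>.06].mean(0) if (h>.06).any() else d.mean(0); far=far\/np.hypot(*far)*h.max()/' h.py; python3 -c "
from h import *
s=bot.read_state();im=cv2.imread('pics/w9.png')[:,:,::-1].copy()
for b in boards('wrist',im,s,amin=1500): print(b[1],'far%.0f ang%.1f'%b[3:5])
grip(s,b[1],b[4])"
```

```text
[ 0.5308 -0.0072] far110 ang-175.6
[ 0.5356 -0.163 ] far110 ang172.8
grip [ 0.4463 -0.1517] tool delta [ -1.3239   3.2225 172.1721]
```

```bash
python3 -m jog '[[[-1,3,40],[0,0,-1.6],0],[[-1,3,80],[0,0,-1.6],0],[[-1,3,120],[0,0,-1.6],0],[[-1,3,150],[0,0,-1.6],0],[[-1,3,165],[0,0,-1.6],0],[[-1,3,172],[0,0,-1.6],0],[[-1,3,172],[0,0,-1.6],0],[[-1,3,172],[0,0,-1.6],0]]'|grep pos
python3 -m jog '[[[0,0,0],[0,0,0],1],[[0,0,0],[0,0,0],1],[[0,0,0],[0,0,0],1],[[0,0,0],[0,0,0],1],[[0,0,0],[0,0,0],1],[[0,0,0],[0,0,0],1],[[0,0,0],[0,0,0],1],[[0,0,0],[0,0,0],1],[[0,0,0],[0,0,0],1],[[0,0,0],[0,0,0],1],[[0,0,0],[0,0,0],1],[[0,0,0],[0,0,0],1]]'
python3 -m jog '[[[0,0,-10],[0,0,0],1],[[0,0,-40],[0,0,0],1],[[0,0,-80],[0,0,0],1],[[0,0,-120],[0,0,0],1],[[0,0,-160],[0,0,0],1],[[0,0,-200],[0,0,0],1],[[0,0,-240],[0,0,0],1],[[0,0,-270],[0,0,0],1],[[0,0,-270],[0,0,0],1]]'
python3 -c "
from h import *
s=bot.read_state();slot(s,-.187,.064)"
```

```text
position: [0.4469, -0.1516, 0.0025]
time_s: 31.9
position: [0.4466, -0.1514, 0.0023]
tcp_rot: [[0.992, -0.128, -0.0], [-0.128, -0.992, 0.0], [-0.0, -0.0, -1.0]]
force: [0.6, 0.3, 0.4]
opening: 0.382
time_s: 32.65
position: [0.4496, -0.153, 0.2793]
tcp_rot: [[0.992, -0.127, 0.012], [-0.127, -0.992, -0.008], [0.013, 0.006, -1.0]]
force: [1.0, -0.1, -0.7]
opening: 0.382
along -71.1 lat 247.0 delta [-25.8234 270.5472 216.5782]
```

```bash
python3 -m jog '[[[-3,38,0],[0,0,-20.4],1],[[-6,76,0],[0,0,-20.4],1],[[-9,114,0],[0,0,-20.4],1],[[-12,152,0],[0,0,-20.4],1],[[-14,190,0],[0,0,-20.4],1],[[-17,228,0],[0,0,-20.4],1],[[-19,260,0],[0,0,-20.4],1],[[-19.5,273,0],[0,0,-20.4],1],[[-19.5,273,40],[0,0,-20.4],1],[[-19.5,273,80],[0,0,-20.4],1],[[-19.5,273,120],[0,0,-20.4],1],[[-19.5,273,150],[0,0,-20.4],1]]'|grep -E 'pos|force'
python3 -m jog '[[[0,0,20],[0,0,0],1],[[0,0,40],[0,0,0],1],[[0,0,55],[0,0,0],1],[[0,0,58],[0,0,0],1],[[0,0,58],[0,0,0],1],[[0,0,58],[0,0,0],1]]'
python3 -c "
from h import *
s,im=look('w10.png');slot(s,-.0905,.064)
a=save('side','d10.png');b=save('scene','s10.png')
for n,x in(('side',a),('scene',b)):
  for t in boards(n,x,zt=.072): 
    if t[1][1]<-.25: print(n,t)
"
```

```text
position: [0.3909, -0.4168, 0.1189]
force: [-0.3, 0.7, -1.5]
time_s: 34.15
position: [0.3925, -0.4193, 0.0646]
tcp_rot: [[0.974, 0.226, -0.0], [0.226, -0.974, 0.0], [-0.0, -0.0, -1.0]]
force: [-0.4, -0.4, -0.3]
opening: 0.381
[ 0.3925 -0.4193  0.0646] th13.1 j6 18.9
[251. 116.] [ 0.4705 -0.4009] r48.0 far124 ang-165.0 A36671
along -186.7 lat 0.4 delta [96.1714  0.5518  0.5811]
side (array([307.3271, 156.8785]), array([ 0.4768, -0.3914]), 43.44573974609375, np.float64(98.1919975003614), np.float64(114.98590181556432), 506.5)
scene (array([205.3827, 147.9136]), array([ 0.4592, -0.4045]), 28.365894317626953, np.float64(116.23321760202731), np.float64(77.76367581250392), 303.5)
```

```bash
python3 -c "
from h import *
s=bot.read_state();im=cv2.imread('pics/w10.png')[:,:,::-1].copy()
for z in(.068,.072):
  for b in boards('wrist',im,s,zt=z,amin=1500): print(z,b[1:5],'dist',np.hypot(*(b[1]-s['position'][:2])))"
python3 -m jog '[[[10,0.5,0],[0,0,0],1],[[20,0.5,0],[0,0,0],1],[[30,0.5,0],[0,0,0],1],[[40,0.5,0],[0,0,0],1],[[50,0.5,0],[0,0,0],1],[[60,0.5,0],[0,0,0],1],[[70,0.5,0],[0,0,0],1],[[78,0.5,0],[0,0,0],1],[[85,0.5,0],[0,0,0],1],[[92,0.5,0],[0,0,0],1],[[92,0.5,0],[0,0,0],1],[[92,0.5,0],[0,0,0],1]]'|grep -E 'pos|force'
```

```text
0.068 (array([ 0.4698, -0.4018]), 35.468994140625, np.float64(91.4977179311398), np.float64(-166.2679566515951)) dist 0.07902527433290399
0.072 (array([ 0.47  , -0.4023]), 34.4534912109375, np.float64(89.30144737801751), np.float64(-166.61258141903215)) dist 0.07914665030853893
position: [0.4823, -0.3992, 0.0642]
force: [-0.4, 0.4, -1.1]
```

```bash
for i in 1 2 3; do python3 -m jog '[[[1,0,0],[0,0,0],1],[[2,0,0],[0,0,0],1],[[2,0,0],[0,0,0],1]]' | grep -E 'pos|force'; done
```

```text
position: [0.4838, -0.399, 0.0643]
force: [0.3, 0.1, -2.6]
position: [0.4861, -0.3985, 0.0643]
force: [1.2, -1.2, -0.8]
position: [0.4873, -0.398, 0.0642]
force: [-2.6, -1.4, -0.7]
```

```bash
python3 -m jog '[[[1,0,0],[0,0,0],1],[[2,0,0],[0,0,0],1],[[2,0,0],[0,0,0],1]]' | grep -E 'pos|force'
python3 -m jog '[[[-0.5,0,2],[0,0,0],1],[[-0.5,0,4],[0,0,0],1],[[-0.5,0,5],[0,0,0],1],[[-0.5,0,5],[0,0,0],1],[[-0.5,0,5],[0,0,0],1]]' | grep -E 'pos|force'
for i in 1 2; do python3 -m jog '[[[0,0,1],[0,0,0],1],[[0,0,1],[0,0,0],1],[[0,0,1],[0,0,0],1]]' | grep -E 'pos|force'; done
```

```text
position: [0.4874, -0.3977, 0.0638]
force: [-7.9, -2.6, -1.0]
position: [0.4874, -0.3977, 0.0591]
force: [-7.0, -1.7, 0.7]
position: [0.4874, -0.3977, 0.0582]
force: [-6.2, -0.5, 0.3]
position: [0.4875, -0.3977, 0.0572]
force: [-5.8, -2.6, 1.0]
```

```bash
for i in 1 2; do python3 -m jog '[[[0,0,0.5],[0,0,0],1],[[0,0,0.5],[0,0,0],1],[[0,0,0.5],[0,0,0],1]]' | grep -E 'pos|force'; done
```

```text
position: [0.4875, -0.3977, 0.0568]
force: [-7.3, -1.7, 0.2]
position: [0.4875, -0.3977, 0.0563]
force: [-7.0, -1.3, 1.2]
```

```bash
for i in 1 2; do python3 -m jog '[[[0,0,0.5],[0,0,0],1],[[0,0,0.5],[0,0,0],1],[[0,0,0.5],[0,0,0],1]]' | grep -E 'pos|force'; done; python3 -c "
from h import *
s,im=look('w11.png'); cv2.imwrite('pics/w11c.png',cv2.resize(im[0:300,120:400],None,fx=2,fy=2)[:,:,::-1])
a=save('scene','s11.png')
for n,x,y0 in (('s',a,0),):
  cv2.imwrite('pics/s11c.png',cv2.resize(x[110:200,130:230],None,fx=6,fy=6,interpolation=2)[:,:,::-1])"
```

```text
position: [0.4875, -0.3977, 0.0557]
force: [-6.5, -2.1, 1.0]
position: [0.4876, -0.3977, 0.0552]
force: [-6.8, -1.4, 1.4]
[ 0.4876 -0.3977  0.0552] th13.1 j6 27.7
[252. 121.] [ 0.5682 -0.3802] r42.0 far122 ang-167.6 A30528
```

```bash
python3 -m jog '[[[0,0,-1],[0,0,0],0],[[0,0,-1],[0,0,0],0],[[0,0,-1],[0,0,0],0],[[0,0,-1],[0,0,0],0],[[0,0,-1],[0,0,0],0],[[0,0,-1],[0,0,0],0],[[-3,0,-30],[0,0,0],0],[[-3,0,-70],[0,0,0],0],[[-3,0,-110],[0,0,0],0],[[-3,0,-150],[0,0,0],0],[[-3,0,-190],[0,0,0],0],[[-3,0,-190],[0,0,0],0]]'
cat >> h.py <<'E'
def inner(s,im,zt):
    """light inner disc of round boards -> centre on plane zt"""
    hsv=cv2.cvtColor(im,cv2.COLOR_RGB2HSV); m=cv2.inRange(hsv,(0,90,165),(14,255,255)); m=cv2.morphologyEx(m,cv2.MORPH_OPEN,np.ones((5,5),np.uint8))
    for c in cv2.findContours(m,cv2.RETR_EXTERNAL,cv2.CHAIN_APPROX_NONE)[0]:
        if cv2.contourArea(c)<800: continue
        w=ray('wrist',c[:,0],zt,s)[:,:2]; (x,y),r=cv2.minEnclosingCircle((w*1000).astype(np.float32)); h=w.mean(0)
        print('inner px',c[:,0].mean(0).round(),'ctr',x/1000,y/1000,'r%.1f'%r,'bbox mm',np.ptp(w,0)*1000)
        O=np.array([.5745,-.3777]);S=np.array([.9744,.225]);N=np.array([-.225,.9744]);d=np.array([x,y])/1000-O;print('   slot along %.1f lat %.1f'%(d@S*1000,d@N*1000))
E
python3 -c "
from h import *
s,im=look('w12.png');inner(s,im,.066)
d=im[40:44]; print(cv2.cvtColor(im,cv2.COLOR_RGB2HSV)[20:240:20,251])
cv2.imwrite('pics/c12.png',np.hstack([cv2.resize(im[0:260,120:400],(400,400)),cv2.resize(save('scene','s12.png')[110:200,130:230],(400,400),interpolation=2)])[:,:,::-1])"
```

```text
time_s: 39.32
position: [0.4903, -0.4021, 0.255]
tcp_rot: [[0.974, 0.226, 0.012], [0.227, -0.974, -0.014], [0.009, 0.016, -1.0]]
force: [0.3, -1.7, 0.3]
opening: 1.0
[ 0.4903 -0.4021  0.255 ] th13.1 j6 27.5
[243. 111.] [ 0.5784 -0.3774] r33.9 far127 ang-167.6 A7163
inner px [243.  83.] ctr 0.5748287353515625 -0.37765826416015624 r36.0 bbox mm [71.1535 64.3396]
   slot along 0.3 lat -0.0
[[ 19  64  96]
 [  9 151 140]
 [  8 124 175]
 [  8 126 176]
 [  9 127 173]
 [  8 132 172]
 [  9 140 148]
 [ 10 143 152]
 [  9 139 147]
 [ 17 103 164]
 [ 19 106 173]]
```

View pics/c12.png

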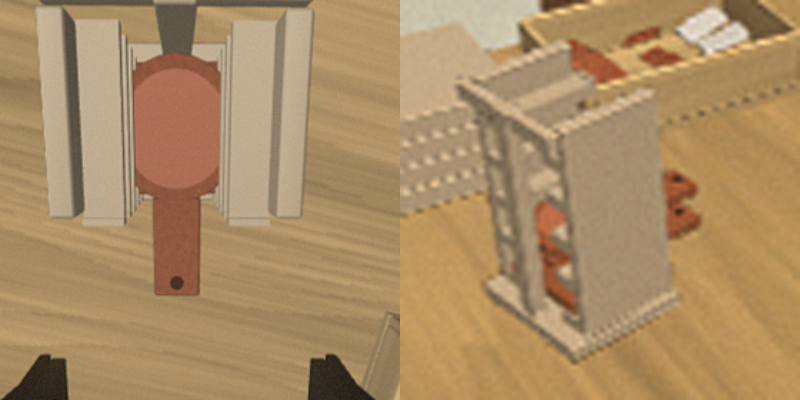

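Wrist and scene view: the disc is in slot 2, touching the pillar. The measured centre is 0.3 mm along and 0 mm lateral from the slot point, and both handles stick out. Next is the disc at (0.531, −0.007).

```bash
python3 -m jog '[[[0,-35,0],[0,0,4],0],[[5,-74,0],[0,0,8.7],0],[[9,-114,0],[0,0,8.7],0],[[14,-154,0],[0,0,8.7],0],[[19,-194,0],[0,0,8.7],0],[[24,-234,20],[0,0,8.7],0],[[30,-270,35],[0,0,8.7],0],[[36,-308,45],[0,0,8.7],0],[[40,-345,55],[0,0,8.7],0],[[43,-370,70],[0,0,8.7],0],[[43,-384,75],[0,0,8.7],0],[[43,-384,75],[0,0,8.7],0]]'|grep pos
python3 -m jog '[[[0,0,0],[0,0,0],0],[[0,0,0],[0,0,0],0]]'|grep pos
python3 -c "
from h import *
s,im=look('w13.png');inner(s,im,.010)
b=min(boards('wrist',im,s,amin=1500),key=lambda b:np.hypot(*(b[1]-[.531,-.007]))); print(b[4]); grip(s,b[1],b[4],.093)"
```

```text
position: [0.4371, -0.0108, 0.1674]
position: [0.4418, -0.0151, 0.1699]
[ 0.4418 -0.0151  0.1699] th4.4 j6 69.2
[248. 109.] [ 0.5309 -0.0066] r43.3 far110 ang-176.6 A10613
[81. 90.] [0.5345 0.1365] r43.7 far110 ang166.6 A11401
inner px [249.  77.] ctr 0.5314230346679687 -0.0061873126029968264 r36.1 bbox mm [71.4497 71.0435]
   slot along 41.6 lat 371.7
inner px [84. 60.] ctr 0.5348897094726562 0.1380716094970703 r36.0 bbox mm [71.5489 71.4377]
   slot along 77.5 lat 511.5
-176.6000198743634
grip [ 0.4381 -0.0121] tool delta [ -3.4061  -3.3186 167.3676]
```

```bash
python3 -m jog '[[[-3,-3,40],[0,0,1],0],[[-3,-3,80],[0,0,1],0],[[-3,-3,120],[0,0,1],0],[[-3,-3,150],[0,0,1],0],[[-3,-3,162],[0,0,1],0],[[-3,-3,167],[0,0,1],0],[[-3,-3,167],[0,0,1],0],[[-3,-3,167],[0,0,1],0]]'|grep pos
python3 -m jog '[[[0,0,0],[0,0,0],1],[[0,0,0],[0,0,0],1],[[0,0,0],[0,0,0],1],[[0,0,0],[0,0,0],1],[[0,0,0],[0,0,0],1],[[0,0,0],[0,0,0],1],[[0,0,0],[0,0,0],1],[[0,0,0],[0,0,0],1],[[0,0,0],[0,0,0],1],[[0,0,0],[0,0,0],1],[[0,0,0],[0,0,0],1],[[0,0,0],[0,0,0],1]]'|grep -E 'pos|op|force'
python3 -m jog '[[[0,0,-10],[0,0,0],1],[[0,0,-40],[0,0,0],1],[[0,0,-80],[0,0,0],1],[[0,0,-120],[0,0,0],1],[[0,0,-160],[0,0,0],1],[[-3,15,-198],[0,0,-5],1],[[-8,45,-225],[0,0,-9.7],1],[[-14,80,-238],[0,0,-9.7],1],[[-20,118,-238],[0,0,-9.7],1],[[-27,156,-238],[0,0,-9.7],1],[[-34,194,-238],[0,0,-9.7],1],[[-41,232,-238],[0,0,-9.7],1]]'|grep -E 'pos|op|force'
python3 -c "
from h import *
s=bot.read_state();slot(s,-.19,.096)"
```

```text
position: [0.4392, -0.0126, 0.0037]
position: [0.4383, -0.0117, 0.0032]
force: [-0.7, -0.4, 0.1]
opening: 0.385
position: [0.4099, -0.247, 0.2412]
force: [2.0, 0.7, -1.5]
opening: 0.382
along -130.9 lat 164.4 delta [-59.2138 164.3822 145.1118]
```

```bash
python3 -m jog '[[[-13,38,0],[0,0,0],1],[[-26,76,0],[0,0,0],1],[[-39,114,0],[0,0,0],1],[[-52,148,0],[0,0,0],1],[[-61,165,10],[0,0,0],1],[[-61,165,40],[0,0,0],1],[[-61,165,80],[0,0,0],1],[[-61,165,115],[0,0,0],1],[[-61,165,137],[0,0,0],1],[[-61,165,145],[0,0,0],1],[[-61,165,145],[0,0,0],1],[[-61,165,145],[0,0,0],1]]'|grep -E 'pos|op|force'
python3 -c "
from h import *
s,im=look('w14.png');slot(s,-.092,.096); inner(s,im,.106)"
```

```text
position: [0.3892, -0.4205, 0.0966]
force: [0.4, -0.7, 0.5]
opening: 0.382
[ 0.3892 -0.4205  0.0966] th13.1 j6 18.5
[251. 115.] [ 0.4696 -0.4003] r52.6 far145 ang-162.5 A35746
along -190.2 lat -0.0 delta [98.2221  0.0888  0.5612]
inner px [254. 119.] ctr 0.44538613891601564 -0.40661843872070313 r65.9 bbox mm [125.5483  85.1866]
   slot along -132.3 lat 0.9
```

```bash
python3 -m jog '[[[10,0,0],[0,0,0],1],[[20,0,0],[0,0,0],1],[[30,0,0],[0,0,0],1],[[40,0,0],[0,0,0],1],[[50,0,0],[0,0,0],1],[[60,0,0],[0,0,0],1],[[70,0,0],[0,0,0],1],[[80,0,0],[0,0,0],1],[[90,0,0],[0,0,0],1],[[95,0,0],[0,0,0],1],[[95,0,0],[0,0,0],1],[[95,0,0],[0,0,0],1]]'|grep -E 'pos|force'
for i in 1 2 3; do python3 -m jog '[[[1,0,0],[0,0,0],1],[[2,0,0],[0,0,0],1],[[2,0,0],[0,0,0],1]]' | grep -E 'pos|force'; done
```

```text
position: [0.4816, -0.3986, 0.0961]
force: [0.9, -0.9, -0.5]
position: [0.4832, -0.3985, 0.0963]
force: [-0.0, -0.3, -0.8]
position: [0.4844, -0.3981, 0.0962]
force: [-2.9, -1.8, -1.5]
position: [0.4844, -0.3978, 0.0958]
force: [-8.4, -3.2, -0.2]
```

```bash
python3 -m jog '[[[-1,0,2],[0,0,0],1],[[-1,0,4],[0,0,0],1],[[-1,0,6],[0,0,0],1],[[-1,0,7],[0,0,0],1],[[-1,0,7.5],[0,0,0],1],[[-1,0,7.5],[0,0,0],1],[[-1,0,7.5],[0,0,0],1]]' | grep -E 'pos|force'
python3 -m jog '[[[0,0,0],[0,0,0],0],[[0,0,0],[0,0,0],0],[[0,0,0],[0,0,0],0],[[0,0,0],[0,0,0],0],[[0,0,0],[0,0,0],0],[[0,0,0],[0,0,0],0],[[-3,0,-30],[0,0,0],0],[[-3,0,-70],[0,0,0],0],[[-3,0,-110],[0,0,0],0],[[-3,0,-150],[0,0,0],0],[[-3,0,-158],[0,0,0],0],[[-3,0,-158],[0,0,0],0]]'|grep -E 'pos|force|op'
python3 -c "
from h import *
s,im=look('w15.png');inner(s,im,.098)"
```

```text
position: [0.4845, -0.3978, 0.0887]
force: [-6.4, -1.1, 0.3]
position: [0.4853, -0.4002, 0.2513]
force: [0.4, -0.9, -0.3]
opening: 0.989
[ 0.4853 -0.4002  0.2513] th13.1 j6 27.2
[247. 107.] [ 0.5952 -0.373 ] r37.3 far156 ang-167.4 A8983
inner px [247.  75.] ctr 0.5747206420898437 -0.3766469421386719 r35.9 bbox mm [71.2467 64.6011]
   slot along 0.5 lat 1.0
```

Slot 3 is seated (0.5 mm along, 1 mm lateral). Next is the disc at (0.535, 0.137).

```bash
python3 -m jog '[[[3,-38,0],[0,0,5],0],[[9,-76,0],[0,0,10],0],[[15,-116,0],[0,0,15],0],[[22,-156,0],[0,0,20],0],[[28,-196,0],[0,0,26.5],0],[[34,-236,0],[0,0,26.5],0],[[40,-276,0],[0,0,26.5],0],[[48,-316,0],[0,0,26.5],0],[[56,-356,0],[0,0,26.5],0],[[64,-396,0],[0,0,26.5],0],[[72,-436,0],[0,0,26.5],0],[[80,-470,0],[0,0,26.5],0]]'|grep pos
python3 -c "
from h import *
s=bot.read_state();R=np.array(s['tcp_rot']);print(R.T@(np.array([.447,.158,.175])-s['position'])*1000)"
```

```text
position: [0.4523, 0.0801, 0.2444]
[-22.7378 -74.5663  69.5344]
```

```bash
python3 -m jog '[[[-8,-30,20],[0,0,0],0],[[-16,-55,45],[0,0,0],0],[[-22,-74,70],[0,0,0],0],[[-22,-74,70],[0,0,0],0],[[-22,-74,70],[0,0,0],0]]'|grep pos
python3 -c "
from h import *
s,im=look('w16.png');inner(s,im,.010)
b=min(boards('wrist',im,s,amin=1500),key=lambda b:np.hypot(*(b[1]-[.535,.137]))); print(b[1],b[4]); grip(s,b[1],b[4],.093)"
```

```text
position: [0.4479, 0.1551, 0.1739]
[0.4479 0.1551 0.1739] th-13.3 j6 108.9
[246. 109.] [0.5348 0.1374] r43.2 far109 ang165.9 A10407
inner px [247.  77.] ctr 0.535479736328125 0.13782603454589842 r36.0 bbox mm [71.8092 71.6165]
   slot along 78.0 lat 511.1
[0.5348 0.1374] 165.91812211698974
grip [0.4446 0.16  ] tool delta [ -2.943   -4.5517 171.4015]
```

```bash
python3 -m jog '[[[-3,-4.5,40],[0,0,0.8],0],[[-3,-4.5,80],[0,0,0.8],0],[[-3,-4.5,120],[0,0,0.8],0],[[-3,-4.5,150],[0,0,0.8],0],[[-3,-4.5,165],[0,0,0.8],0],[[-3,-4.5,171],[0,0,0.8],0],[[-3,-4.5,171],[0,0,0.8],0],[[-3,-4.5,171],[0,0,0.8],0]]'|grep pos
python3 -m jog '[[[0,0,0],[0,0,0],1],[[0,0,0],[0,0,0],1],[[0,0,0],[0,0,0],1],[[0,0,0],[0,0,0],1],[[0,0,0],[0,0,0],1],[[0,0,0],[0,0,0],1],[[0,0,0],[0,0,0],1],[[0,0,0],[0,0,0],1],[[0,0,0],[0,0,0],1],[[0,0,0],[0,0,0],1],[[0,0,0],[0,0,0],1],[[0,0,0],[0,0,0],1]]'|grep -E 'pos|op|force'
python3 -m jog '[[[0,0,-10],[0,0,0],1],[[0,0,-40],[0,0,0],1],[[0,0,-80],[0,0,0],1],[[0,0,-120],[0,0,0],1],[[0,0,-160],[0,0,0],1],[[2,15,-198],[0,0,-5],1],[[7,45,-225],[0,0,-10],1],[[12,80,-245],[0,0,-15],1],[[18,118,-255],[0,0,-20],1],[[24,157,-255],[0,0,-27.2],1],[[30,197,-255],[0,0,-27.2],1],[[36,236,-255],[0,0,-27.2],1]]'|grep -E 'pos|op|force'
python3 -m jog '[[[0,0,0],[0,0,0],1],[[0,0,0],[0,0,0],1]]'|grep -E 'pos'
python3 -c "
from h import *
s=bot.read_state();slot(s,-.19,.128)"
```

```text
position: [0.4502, 0.1591, 0.0066]
position: [0.4489, 0.1597, 0.0057]
force: [-0.0, 0.6, -0.3]
opening: 0.381
position: [0.4249, -0.0762, 0.2617]
force: [0.6, -0.5, -1.0]
opening: 0.38
position: [0.4255, -0.0772, 0.2612]
along -77.6 lat 326.3 delta [-110.3578  327.0472  133.1755]
```

```bash
python3 -m jog '[[[-13,38,0],[0,0,0],1],[[-26,76,0],[0,0,0],1],[[-39,114,0],[0,0,0],1],[[-52,152,0],[0,0,0],1],[[-65,190,0],[0,0,0],1],[[-78,228,0],[0,0,0],1],[[-90,266,0],[0,0,0],1],[[-102,300,0],[0,0,0],1],[[-110,327,10],[0,0,0],1],[[-110,327,50],[0,0,0],1],[[-110,327,90],[0,0,0],1],[[-110,327,120],[0,0,0],1]]'|grep -E 'pos|op|force'
python3 -m jog '[[[0,0,10],[0,0,0],1],[[0,0,10],[0,0,0],1],[[0,0,10],[0,0,0],1],[[0,0,10],[0,0,0],1]]'|grep -E 'pos|op|force'
python3 - <<'E'
from h import *
s=bot.read_state();slot(s,-.09,.131)
P=[];D=[]
for n in('scene','side'):
    im=save(n,n+'17.png'); e=np.array(s['position'])+[.088,.02,.0]; u,v=proj(n,e)[0].astype(int)
    m=cv2.inRange(cv2.cvtColor(im,cv2.COLOR_RGB2HSV),(0,90,100),(14,255,255)); M=np.zeros_like(m); M[v-30:v+30,u-45:u+45]=m[v-30:v+30,u-45:u+45]
    for c in cv2.findContours(M,0,1)[0]:
        if cv2.contourArea(c)>40: print(n,(u,v),cv2.boundingRect(c),cv2.contourArea(c))
crop=[cv2.resize(cv2.imread(f'pics/{n}17.png')[a:a+110,b:b+130],(400,340),interpolation=2) for n,a,b in(('scene',80,140),('side',75,230))]
cv2.imwrite('pics/c17.png',np.hstack(crop))
E
```

```text
position: [0.3924, -0.4161, 0.1384]
force: [-1.0, 0.3, -2.6]
opening: 0.382
position: [0.3939, -0.4193, 0.1329]
force: [-0.0, 0.4, -0.7]
opening: 0.383
along -185.3 lat 0.1 delta [95.3356  0.1766  2.0508]
scene (np.int64(196), np.int64(131)) (162, 146, 10, 15) 71.5
scene (np.int64(196), np.int64(131)) (171, 119, 48, 42) 485.0
scene (np.int64(196), np.int64(131)) (185, 101, 17, 7) 59.5
side (np.int64(305), np.int64(135)) (287, 152, 22, 13) 192.5
side (np.int64(305), np.int64(135)) (289, 129, 42, 23) 490.0
```

```bash
python3 -m jog '[[[0,0,-1],[0,0,0],1],[[10,0,-1],[0,0,0],1],[[20,0,-1],[0,0,0],1],[[30,0,-1],[0,0,0],1],[[30,0,-1],[0,0,0],1]]'|grep -E 'pos|force'
python3 -m jog '[[[10,0,0],[0,0,0],1],[[20,0,0],[0,0,0],1],[[30,0,0],[0,0,0],1],[[30,0,0],[0,0,0],1]]'|grep -E 'pos|force'
python3 -m jog '[[[10,0,0],[0,0,0],1],[[20,0,0],[0,0,0],1],[[30,0,0],[0,0,0],1],[[33,0,0],[0,0,0],1],[[33,0,0],[0,0,0],1]]'|grep -E 'pos|force'
```

```text
position: [0.4241, -0.4115, 0.1321]
force: [-0.4, -0.4, -1.5]
position: [0.4531, -0.4046, 0.1318]
force: [-0.0, 0.1, -1.5]
position: [0.4841, -0.3973, 0.1318]
force: [0.8, 0.3, -0.6]
```

```bash
for i in 1 2 3; do python3 -m jog '[[[1,0,0],[0,0,0],1],[[2,0,0],[0,0,0],1],[[2,0,0],[0,0,0],1]]' | grep -E 'pos|force'; done
```

```text
position: [0.4847, -0.3971, 0.1318]
force: [-0.1, -0.4, -0.8]
position: [0.4869, -0.3968, 0.1318]
force: [0.4, -0.3, -0.6]
position: [0.4885, -0.3963, 0.1317]
force: [-1.3, -0.6, -0.8]
```

```bash
python3 -m jog '[[[1,0,0],[0,0,0],1],[[2,0,0],[0,0,0],1],[[2,0,0],[0,0,0],1],[[2,0,0],[0,0,0],1]]' | grep -E 'pos|force'
python3 -m jog '[[[-0.5,0,2],[0,0,0],1],[[-0.5,0,4],[0,0,0],1],[[-0.5,0,6],[0,0,0],1],[[-0.5,0,7],[0,0,0],1],[[-0.5,0,7],[0,0,0],1],[[-0.5,0,7],[0,0,0],1]]' | grep -E 'pos|force'
```

```text
position: [0.4885, -0.396, 0.1314]
force: [-5.5, -1.7, -0.7]
position: [0.4885, -0.3963, 0.1247]
force: [-6.2, -1.7, 1.6]
```

```bash
python3 -m jog '[[[0,0,0],[0,0,0],0],[[0,0,0],[0,0,0],0],[[0,0,0],[0,0,0],0],[[0,0,0],[0,0,0],0],[[0,0,0],[0,0,0],0],[[0,0,0],[0,0,0],0],[[-3,0,-30],[0,0,0],0],[[-3,0,-70],[0,0,0],0],[[-3,0,-110],[0,0,0],0],[[-3,0,-125],[0,0,0],0],[[-3,0,-125],[0,0,0],0],[[-3,0,-125],[0,0,0],0]]'|grep -E 'pos|force|op'
python3 -c "
from h import *
s,im=look('w18.png');inner(s,im,.130)"
```

```text
position: [0.4878, -0.3968, 0.251]
force: [0.5, 0.5, -0.6]
opening: 0.996
[ 0.4878 -0.3968  0.251 ] th13.0 j6 27.7
[251. 111.] [ 0.5709 -0.3794] r42.0 far145 ang-169.8 A11142
inner px [251.  76.] ctr 0.5746909790039062 -0.37606234741210937 r36.1 bbox mm [71.4834 64.8941]
   slot along 0.6 lat 1.6
```

```bash
python3 -m jog '[[[10,-35,0],[0,0,5],0],[[25,-70,0],[0,0,10],0],[[43,-106,0],[0,0,15],0],[[61,-142,0],[0,0,20],0],[[79,-178,0],[0,0,25.5],0],[[97,-214,0],[0,0,25.5],0],[[115,-250,0],[0,0,25.5],0],[[133,-286,0],[0,0,25.5],0],[[151,-322,0],[0,0,25.5],0],[[170,-358,0],[0,0,25.5],0],[[190,-394,0],[0,0,25.5],0],[[210,-430,0],[0,0,25.5],0]]'|grep pos
python3 -c "
from h import *
s=bot.read_state();R=np.array(s['tcp_rot']);print(R.T@(np.array([.611,.093,.175])-s['position'])*1000)"
```

```text
position: [0.5941, 0.0718, 0.2472]
[ 12.2396 -24.4448  72.1271]
```

```bash
python3 -m jog '[[[5,-12,30],[0,0,0],0],[[12,-24,60],[0,0,0],0],[[12,-24,75],[0,0,0],0],[[12,-24,75],[0,0,0],0],[[12,-24,75],[0,0,0],0],[[12,-24,75],[0,0,0],0]]'|grep pos
python3 -c "
from h import *
s,im=look('w19.png');inner(s,im,.010)
b=min(boards('wrist',im,s,amin=1500),key=lambda b:np.hypot(*(b[1]-[.702,.073]))); print(b[1],b[4]); grip(s,b[1],b[4],.093)"
```

```text
position: [0.6123, 0.0901, 0.1746]
[0.6123 0.0901 0.1746] th-12.6 j6 100.6
[204.  71.] [0.7019 0.0731] r43.3 far159 ang75.8 A17651
inner px [247.  76.] ctr 0.7024382934570312 0.07337225341796876 r36.0 bbox mm [71.5439 71.546 ]
   slot along 226.2 lat 410.7
[0.7019 0.0731] 75.78040989717965
grip [0.7248 0.1632] tool delta [ 93.939  -95.8925 171.9806]
```

```bash
python3 -c "
from h import *
print(ray('scene',[(228,322),(227,303)],0)[0],ray('scene',(227,303),.055)[0],ray('side',(148,257),.055)[0])"
python3 -m jog '[[[-2,-3,40],[0,0,0],0],[[-2,-3,80],[0,0,0],0],[[-2,-3,85],[0,0,0],0]]'|grep pos
```

```text
[0.7113 0.2047 0.    ] [0.7085 0.1991 0.055 ] [0.7034 0.2115 0.055 ]
position: [0.6071, 0.0932, 0.0853]
```

```bash
python3 -m jog '[[[0,0,35],[0,0,0],0],[[0,0,65],[0,0,0],0],[[0,0,80],[0,0,0],0],[[0,0,82],[0,0,0],0],[[0,0,82],[0,0,0],0],[[0,0,82],[0,0,0],0]]'|grep -E 'pos|force'
```

```text
position: [0.613, 0.0935, 0.01]
force: [0.5, 0.0, 0.2]
```

```bash
python3 -m jog '[[[-2,0,4],[0,0,0],0],[[-2,0,7],[0,0,0],0],[[-2,0,7],[0,0,0],1],[[-2,0,7],[0,0,0],1],[[-2,0,7],[0,0,0],1],[[-2,0,7],[0,0,0],1],[[-2,0,7],[0,0,0],1],[[-2,0,7],[0,0,0],1],[[-2,0,7],[0,0,0],1],[[-2,0,7],[0,0,0],1],[[-2,0,7],[0,0,0],1],[[-2,0,7],[0,0,0],1]]'|grep -E 'pos|force|op'
python3 -m jog '[[[0,0,0],[0,0,0],1],[[0,0,0],[0,0,0],1],[[0,0,0],[0,0,0],1],[[0,0,0],[0,0,0],1]]'
```

```text
position: [0.6091, 0.0942, 0.0007]
force: [0.8, 0.0, 0.1]
opening: 0.386
time_s: 60.9
position: [0.6091, 0.0942, 0.0007]
tcp_rot: [[0.976, -0.217, -0.0], [-0.217, -0.976, -0.0], [-0.0, 0.0, -1.0]]
force: [0.4, 0.9, 0.1]
opening: 0.387
```

```bash
python3 -m jog '[[[0,0,-10],[0,0,0],1],[[0,0,-40],[0,0,0],1],[[0,0,-80],[0,0,0],1],[[0,0,-120],[0,0,0],1],[[0,0,-160],[0,0,0],1],[[-2,15,-198],[0,0,-5],1],[[-8,42,-225],[0,0,-10],1],[[-15,76,-245],[0,0,-15],1],[[-22,114,-260],[0,0,-20],1],[[-29,152,-260],[0,0,-25.6],1],[[-36,190,-260],[0,0,-25.6],1],[[-43,228,-260],[0,0,-25.6],1]]'|grep -E 'pos|op|force'
python3 -m jog '[[[0,0,0],[0,0,0],1],[[0,0,0],[0,0,0],1]]'|grep -E 'pos'
python3 -c "
from h import *
s=bot.read_state();slot(s,-.193,.160)"
```

```text
position: [0.5165, -0.1202, 0.262]
force: [0.3, -0.7, -1.9]
opening: 0.386
position: [0.5168, -0.1207, 0.2614]
along 1.6 lat 263.4 delta [-193.8135  263.988   101.332 ]
```

```bash
python3 -m jog '[[[-24,32,0],[0,0,0],1],[[-48,65,0],[0,0,0],1],[[-72,98,0],[0,0,0],1],[[-96,131,0],[0,0,0],1],[[-120,164,0],[0,0,0],1],[[-144,197,0],[0,0,0],1],[[-168,230,0],[0,0,0],1],[[-186,254,0],[0,0,0],1],[[-194,264,20],[0,0,0],1],[[-194,264,60],[0,0,0],1],[[-194,264,90],[0,0,0],1],[[-194,264,101],[0,0,0],1]]'|grep -E 'pos|op|force'
python3 -m jog '[[[0,0,0],[0,0,0],1],[[0,0,0],[0,0,0],1],[[0,0,0],[0,0,0],1]]'|grep -E 'pos|op|force'
python3 -c "
from h import *
s=bot.read_state();slot(s,-.097,.160)"
```

```text
position: [0.3875, -0.4167, 0.1557]
force: [0.2, 0.5, -1.0]
opening: 0.387
position: [0.39, -0.4208, 0.1617]
force: [-0.4, -0.8, -0.2]
opening: 0.386
along -189.4 lat -0.5 delta [92.4208 -0.2947  1.8173]
```

```bash
python3 -m jog '[[[0,0,1],[0,0,0],1],[[10,0,1],[0,0,0],1],[[20,0,1],[0,0,0],1],[[30,0,1],[0,0,0],1],[[40,0,1],[0,0,0],1],[[50,0,1],[0,0,0],1],[[60,0,1],[0,0,0],1],[[70,0,1],[0,0,0],1],[[80,0,1],[0,0,0],1],[[88,0,1],[0,0,0],1],[[91,0,1],[0,0,0],1],[[91,0,1],[0,0,0],1]]'|grep -E 'pos|force'
for i in 1 2 3; do python3 -m jog '[[[1,0,0],[0,0,0],1],[[2,0,0],[0,0,0],1],[[2,0,0],[0,0,0],1]]' | grep -E 'pos|force'; done
```

```text
position: [0.4779, -0.3992, 0.1586]
force: [0.1, -0.7, -0.4]
position: [0.4787, -0.3991, 0.1588]
force: [-0.1, -0.0, -1.3]
position: [0.481, -0.3987, 0.1589]
force: [0.0, -0.1, -1.1]
position: [0.4818, -0.3983, 0.1586]
force: [-4.1, -2.4, 0.0]
```

```bash
python3 -m jog '[[[1,0,0],[0,0,0],1],[[1.5,0,0],[0,0,0],1],[[1.5,0,0],[0,0,0],1],[[0.5,0,2],[0,0,0],1],[[0.5,0,4],[0,0,0],1],[[0.5,0,5.5],[0,0,0],1],[[0.5,0,6.3],[0,0,0],1],[[0.5,0,6.3],[0,0,0],1],[[0.5,0,6.3],[0,0,0],1]]' | grep -E 'pos|force'
python3 -m jog '[[[0,0,0],[0,0,0],0],[[0,0,0],[0,0,0],0],[[0,0,0],[0,0,0],0],[[0,0,0],[0,0,0],0],[[0,0,0],[0,0,0],0],[[0,0,0],[0,0,0],0],[[-3,0,-30],[0,0,0],0],[[-3,0,-70],[0,0,0],0],[[-3,0,-100],[0,0,0],0],[[-3,0,-100],[0,0,0],0],[[-3,0,-100],[0,0,0],0],[[-3,0,-100],[0,0,0],0]]'|grep -E 'pos|force|op'
python3 -c "
from h import *
s,im=look('w20.png');inner(s,im,.162)"
```

```text
position: [0.482, -0.3981, 0.1525]
force: [-7.1, -2.3, 0.4]
position: [0.4802, -0.3981, 0.252]
force: [0.4, 0.1, 1.3]
opening: 0.996
[ 0.4802 -0.3981  0.252 ] th13.1 j6 27.0
[251. 100.] [ 0.5831 -0.3749] r66.6 far172 ang-167.4 A17276
inner px [252.  61.] ctr 0.5748710327148437 -0.37652142333984373 r36.1 bbox mm [71.8329 71.6282]
   slot along 0.6 lat 1.1
```

All five are in. I'll move clear and use the last picture for a combined check.

```bash
python3 -m jog '[[[0,0,-40],[0,0,0],0],[[0,-30,-60],[0,0,0],0],[[0,-70,-60],[0,0,0],0],[[0,-110,-60],[0,0,0],0],[[0,-150,-60],[0,0,0],0],[[0,-190,-60],[0,0,0],0],[[0,-230,-60],[0,0,0],0],[[0,-270,-60],[0,0,0],0],[[0,-300,-60],[0,0,0],0],[[0,-300,-60],[0,0,0],0],[[0,-300,-60],[0,0,0],0]]'|grep -E 'pos|time'
python3 - <<'E'
from h import *
a=save('scene','s21.png');b=save('side','d21.png');w=cv2.imread('pics/w20.png')[:,:,::-1]
r=lambda x,W,H:cv2.resize(x,(W,H),interpolation=cv2.INTER_CUBIC)
c=np.vstack([np.hstack([r(a[95:215,125:255],400,340),r(b[95:215,225:355],400,340)]),np.hstack([r(a,340,255),r(b,340,255),r(w[0:260,150:350],120,255)])])
cv2.imwrite('pics/c21.png',c[:,:,::-1])
E
```

```text
time_s: 67.78
position: [0.4115, -0.1047, 0.3113]
```

View pics/c21.png

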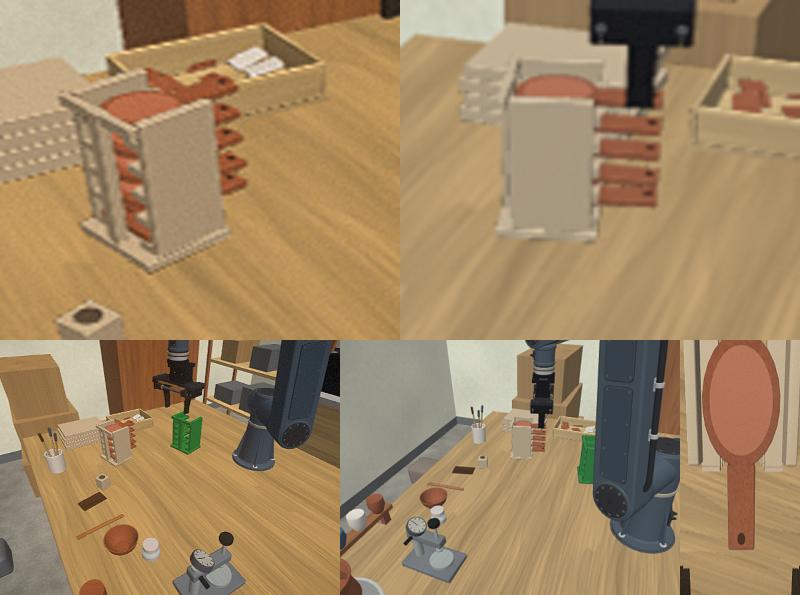

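The five handles look aligned, but the lowest gap in the side crop looks smaller. I'll measure the handle heights.

Run:
```python
from h import *
O=np.array([.5745,-.3777]);S=np.array([.9744,.225])
for n,f in(('side','d21'),('scene','s21')):
    im=cv2.imread(f'pics/{f}.png');hsv=cv2.cvtColor(im,cv2.COLOR_BGR2HSV);m=cv2.inRange(hsv,(0,110,50),(14,255,255))
    # expected tip-end centre pixel columns for each slot; print mask runs along the column through handle middle
    for k in range(5):
        z=.024+.032*k
        p=np.r_[O-.085*S,z+.01]; t=np.r_[O-.110*S,z+.01]
        print(n,k+1,'pred mid top',proj(n,p)[0].round(1),'bottom',proj(n,p-[0,0,.01])[0].round(1),'tip',proj(n,t)[0].round(1))
    for a in (.075,.085,.1):
      us=[int(round(proj(n,np.r_[O-a*S,z])[0][0])) for z in(.03,.16)]
      for u in sorted(set(us)):
        col=m[90:215,u]>0; r=np.flatnonzero(np.diff(np.r_[0,col,0])); print(a,u,(r+90).reshape(-1,2).tolist(),hsv[100:190:1,u,2].tolist() if a==.085 else '')
```

```text
side 1 pred mid top [301.  162.5] bottom [300.9 165.1] tip [308.5 162.9]
side 2 pred mid top [301.4 154.1] bottom [301.3 156.8] tip [309.  154.5]
side 3 pred mid top [301.8 145.5] bottom [301.7 148.2] tip [309.4 145.8]
side 4 pred mid top [302.2 136.6] bottom [302.  139.4] tip [309.9 136.9]
side 5 pred mid top [302.5 127.5] bottom [302.4 130.4] tip [310.4 127.8]
0.075 298 [[127, 132], [136, 142], [145, 151], [153, 168]] 
0.075 299 [[136, 142], [144, 151], [153, 168]] 
0.085 301 [[136, 143], [144, 151], [154, 168]] [26, 28, 27, 28, 29, 26, 28, 28, 28, 27, 28, 24, 23, 25, 24, 25, 25, 24, 22, 26, 27, 24, 24, 26, 25, 25, 27, 27, 25, 27, 27, 20, 47, 144, 180, 157, 148, 151, 153, 151, 138, 130, 133, 166, 161, 151, 150, 152, 150, 136, 125, 141, 178, 167, 151, 150, 151, 150, 147, 133, 127, 145, 152, 151, 152, 157, 136, 134, 173, 185, 185, 184, 184, 185, 184, 184, 186, 185, 181, 181, 182, 184, 183, 181, 176, 172, 169, 170, 170, 171]
0.085 303 [[136, 143], [145, 152], [154, 168]] [31, 26, 27, 27, 27, 29, 27, 28, 25, 28, 28, 23, 27, 25, 26, 26, 24, 26, 26, 25, 27, 27, 25, 24, 25, 26, 25, 25, 28
[... 1333 characters left out ...]
 157, 178, 175, 167, 172, 187, 183, 189, 185]
0.085 197 [[90, 106], [122, 129], [131, 139], [140, 148], [149, 164]] [142, 137, 140, 140, 132, 144, 245, 178, 175, 163, 164, 166, 166, 170, 161, 167, 164, 185, 209, 213, 208, 189, 139, 80, 108, 164, 163, 127, 131, 145, 175, 160, 95, 75, 163, 158, 155, 132, 149, 161, 150, 111, 138, 158, 157, 151, 127, 140, 193, 167, 160, 164, 155, 160, 165, 121, 133, 161, 163, 151, 154, 152, 135, 131, 180, 181, 182, 184, 178, 154, 160, 151, 162, 163, 167, 165, 203, 166, 164, 179, 177, 177, 180, 178, 178, 178, 177, 175, 172, 172]
0.1 197 [[90, 106], [122, 129], [131, 139], [140, 148], [149, 164]] 
0.1 200 [[90, 105], [123, 128], [133, 138], [141, 146], [149, 163]]
```

The slot 2 handle looks about 1 px lower than the others in both views, which could be 3 mm or just noise. I'll take a closer wrist look from the side, tilted, and measure it numerically since no more pictures can be viewed.

```bash
python3 -m jog '[[[6,20,10],[-7,0,0],0],[[12,40,20],[-14,0,0],0],[[18,60,30],[-21,0,0],0],[[24,80,40],[-28,0,0],0],[[30,100,50],[-35,0,0],0],[[36,120,60],[-42,0,0],0],[[42,140,75],[-50,0,0],0],[[42,148,80],[-50,0,0],0],[[42,148,80],[-50,0,0],0],[[42,148,80],[-50,0,0],0]]'
python3 - <<'E'
from h import *
s=bot.read_state(); im=np.mean([vision.capture('wrist').astype(float) for _ in range(4)],0).astype(np.uint8)
cv2.imwrite('pics/w22.png',im[:,:,::-1]); np.save('w22.npy',np.r_[s['position'],np.array(s['tcp_rot']).ravel()])
O=np.array([.5745,-.3777]);S=np.array([.9744,.225]);N=np.array([-.225,.9744])
hsv=cv2.cvtColor(im,cv2.COLOR_RGB2HSV); C=cam('wrist',s)
for a in(.070,.085,.1):
  print('along',-a)
  for k in range(5):
    z=.024+.032*k; e=[proj('wrist',np.r_[O-a*S+.017*N,z+d],C=C)[0] for d in(.0,.010)]
    # sample vertical world line on near handle face plane from z-8 to z+16mm
    zz=np.arange(-.010,.020,.001); q=proj('wrist',np.array([np.r_[O-a*S+.017*N,z+d] for d in zz]),C=C)
    v=cv2.remap(hsv,q[:,0].astype(np.float32)[None],q[:,1].astype(np.float32)[None],cv2.INTER_LINEAR)[0]
    print(k+1,np.round(e,1).tolist(),'H',v[:,0].tolist(),'V',v[:,2].tolist())
E
```

```text
time_s: 68.72
position: [0.4865, -0.2419, 0.2285]
tcp_rot: [[0.974, 0.15, 0.169], [0.226, -0.628, -0.745], [-0.006, 0.764, -0.645]]
force: [-0.4, 1.0, -0.4]
opening: 1.0
along -0.07
1 [[192.5, 174.6], [198.2, 175.9]] H [18, 18, 18, 18, 18, 18, 17, 16, 15, 14, 12, 11, 10, 10, 10, 10, 10, 9, 10, 10, 10, 10, 10, 10, 9, 9, 10, 10, 10, 10] V [170, 170, 170, 171, 172, 170, 165, 157, 150, 143, 134, 126, 127, 129, 132, 135, 139, 142, 144, 147, 148, 146, 146, 146, 146, 146, 146, 147, 149, 149]
2 [[211.3, 178.9], [217.6, 180.4]] H [9, 10, 10, 9, 9, 9, 10, 10, 9, 10, 10, 10, 10, 10, 10, 10, 10, 10, 10, 9, 10, 10, 9, 10, 10, 9, 9, 9, 9, 9] V [148, 146, 142, 136, 132, 128, 122, 124, 128, 132, 136, 140, 143, 145, 148, 147, 145, 145, 145, 146, 146, 146, 145, 146, 147, 146, 148, 148, 147, 145]
3 [[232.2, 183.7], [239.1, 185.3]] H [9, 9, 9, 9, 9, 10, 10, 9, 9, 9, 9, 10, 9, 9, 9, 9, 10, 10, 10, 10, 10, 9, 9, 9, 9, 9, 9, 9, 9, 9] V [146, 147, 148, 147, 146, 138, 132, 128, 124, 121, 122, 127, 130, 132, 136, 140, 142, 144, 145, 146, 145, 146, 146, 146, 145, 145, 147, 148, 148, 147]
4 [[255.4, 189.0], [26
[... 2889 characters left out ...]
128, 132, 137, 139, 142, 144, 141, 142, 141, 141, 142, 143, 144, 145, 145, 144, 143, 141]
4 [[255.1, 217.0], [262.7, 219.3]] H [16, 18, 19, 18, 16, 15, 14, 12, 10, 10, 10, 10, 10, 10, 10, 9, 9, 9, 9, 9, 10, 10, 10, 10, 10, 10, 9, 9, 12, 15] V [152, 157, 158, 158, 150, 141, 134, 126, 121, 120, 123, 126, 131, 134, 137, 141, 143, 143, 142, 142, 141, 142, 144, 145, 144, 145, 144, 140, 143, 153]
5 [[280.4, 224.5], [289.0, 227.0]] H [19, 18, 18, 18, 18, 18, 16, 14, 13, 11, 10, 9, 9, 10, 10, 10, 10, 10, 10, 10, 9, 10, 10, 10, 10, 9, 10, 13, 15, 17] V [162, 165, 164, 160, 157, 153, 146, 135, 130, 123, 121, 124, 124, 127, 132, 135, 137, 140, 143, 141, 141, 142, 143, 144, 145, 144, 145, 149, 157, 168]
```

Run:
```python
from h import *
O=np.array([.5745,-.3777]);S=np.array([.9744,.225]);N=np.array([-.225,.9744])
# settled states at capture (printed then): pos, tilt small; w12 still moving (tool z tilted ~1 deg)
st={'w12':([.4903,-.4021,.255],[[.974,.226,.012],[.227,-.974,-.014],[.009,.016,-1]],.066),
'w15':([.4853,-.4002,.2513],[[.974,.226,0],[.226,-.974,0],[0,0,-1]],.098),
'w18':([.4878,-.3968,.251],[[.974,.226,0],[.226,-.974,0],[0,0,-1]],.130),
'w20':([.4802,-.3981,.252],[[.974,.226,0],[.226,-.974,0],[0,0,-1]],.162)}
for f,(p,R,z) in st.items():
    s={'position':np.array(p),'tcp_rot':np.array(R)}
    im=cv2.imread(f'pics/{f}.png')[:,:,::-1].copy(); hsv=cv2.cvtColor(im,cv2.COLOR_RGB2HSV)
    u,v=proj('wrist',np.r_[O-.1*S,z],s)[0].astype(int)
    m=cv2.inRange(hsv,(0,0,0),(179,255,95)); M=np.zeros_like(m); M[max(v-25,0):v+25,u-25:u+25]=m[max(v-25,0):v+25,u-25:u+25]
    for c in cv2.findContours(M,0,1)[0]:
        if cv2.contourArea(c)<12: continue
        q=c[:,0].mean(0); w=ray('wrist',q,z,s)[0][:2]-O; print(f,'hole px',q.round(1),'along %.1f lat %.1f'%(w@S*1000,w@N*1000),cv2.contourArea(c))
    # handle edge mid at along -75
    for a in(.06,.075,.09):
        q=proj('wrist',np.array([np.r_[O-a*S+l*N,z] for l in np.arange(-.03,.0301,.0005)]),s)
        vv=cv2.remap(hsv,q[:,0].astype(np.float32)[None],q[:,1].astype(np.float32)[None],1)[0]
        l=np.arange(-30,30.1,.5)[(vv[:,0]<13)&(vv[:,1]>110)]; print('   along',-a,'handle lat from',l.min() if len(l) else None,l.max() if len(l) else None)
```

```text
w12 hole px [243.1 183.5] along -98.1 lat 0.2 45.0
   along -0.06 handle lat from -16.0 16.5
   along -0.075 handle lat from -16.0 16.0
   along -0.09 handle lat from -15.5 16.5
w15 hole px [246.9 187.5] along -99.3 lat 2.0 60.0
   along -0.06 handle lat from -13.5 18.5
   along -0.075 handle lat from -13.5 18.5
   along -0.09 handle lat from -14.0 18.0
w18 hole px [250. 200.] along -98.6 lat 1.7 74.0
   along -0.06 handle lat from -14.0 18.5
   along -0.075 handle lat from -14.0 18.0
   along -0.09 handle lat from -14.5 18.0
w20 hole px [251.6 202.4] along -98.6 lat 0.9 96.0
   along -0.06 handle lat from -15.0 17.0
   along -0.075 handle lat from -15.0 17.5
   along -0.09 handle lat from -15.0 17.0
```

Handle yaw from the earlier top views is about 0, so the slot 1 to 2 spacing could be a real tilt. I'll look once more from a lower angle, where side shifts don't mimic height.

```bash
python3 -m jog '[[[-7,-13,26],[-6,0,0],0],[[-14,-26,52],[-12,0,0],0],[[-22,-40,79],[-18,0,0],0],[[-22,-40,79],[-18,0,0],0],[[-22,-40,79],[-18,0,0],0],[[-22,-40,79],[-18,0,0],0]]'
python3 - <<'E'
from h import *
s=bot.read_state(); im=np.mean([vision.capture('wrist').astype(float) for _ in range(4)],0).astype(np.uint8)
cv2.imwrite('pics/w23.png',im[:,:,::-1]); print(s['joint_positions'])
O=np.array([.5745,-.3777]);S=np.array([.9744,.225]);N=np.array([-.225,.9744])
hsv=cv2.cvtColor(im,cv2.COLOR_RGB2HSV); C=cam('wrist',s); zz=np.arange(0,.19,.001)
for a in(.060,.075,.09,.104):
    q=proj('wrist',np.array([np.r_[O-a*S+.017*N,z] for z in zz]),C=C)
    v=cv2.remap(hsv,q[:,0].astype(np.float32)[None],q[:,1].astype(np.float32)[None],cv2.INTER_LINEAR)[0]
    t=(v[:,0]<13); r=np.flatnonzero(np.diff(np.r_[0,t.astype(int),0])).reshape(-1,2)
    V=v[:,2].astype(int); mins=[i for i in range(2,187) if V[i]<=V[i-2:i+3].min() and V[i]<132 and t[i]]
    print('along',-a,'px',q[24].round(),q[160].round(),'terracotta z mm',r.tolist(),'dark',mins)
E
```

```text
time_s: 69.42
position: [0.5328, -0.1701, 0.2296]
tcp_rot: [[0.987, 0.093, 0.133], [0.16, -0.414, -0.896], [-0.028, 0.906, -0.423]]
force: [0.5, 1.2, -0.6]
opening: 0.997
[ -0.8601  37.0478 107.2037 -81.8395  64.5776 138.5804]
along -0.06 px [171. 195.] [269. 212.] terracotta z mm [[159, 173]] dark []
along -0.075 px [172. 205.] [268. 224.] terracotta z mm [[26, 81], [88, 113], [120, 142], [149, 172]] dark [27, 54, 58, 88, 93, 120, 152, 157]
along -0.09 px [173. 216.] [268. 236.] terracotta z mm [[26, 80], [87, 112], [119, 141], [152, 171], [182, 183], [189, 190]] dark [27, 46, 53, 72, 88, 92, 104, 119, 124, 135, 152, 167, 182]
along -0.104 px [174. 225.] [268. 246.] terracotta z mm [[26, 38], [52, 66], [87, 98], [119, 130], [146, 162]] dark [27, 53, 88, 119, 123, 151]
```

Joint 4 is close to its limit, so I'll back out to a steeper view. That also separates side shift from height.

```bash
cat > go.py <<'E'
from h import *
from scipy.spatial.transform import Rotation as Ro
def go(p,tilt,th=13.0):
    s=bot.read_state();R=np.array(s['tcp_rot']);c,n=np.cos(np.radians(th)),np.sin(np.radians(th))
    T=np.array([[c,n,0],[n,-c,0],[0,0,-1.]]).T@np.eye(3); T=np.array([[c,n,0],[n,-c,0],[0,0,-1.]])
    T=T@Ro.from_euler('x',-tilt,degrees=True).as_matrix()
    print('shift',R.T@(np.array(p)-s['position'])*1000,'rot',np.degrees(Ro.from_matrix(R.T@T).as_rotvec()))
E
python3 -c "
from go import *
go([.496,-.29,.275],28)"
```

```text
shift [-55.2154  86.3647  82.4742] rot [36.8613  3.9936 -1.522 ]
```

```bash
python3 -m jog '[[[0,0,-20],[5,1,0],0],[[-5,5,-20],[11,2,0],0],[[-10,15,-10],[17,2,0],0],[[-20,30,0],[23,3,0],0],[[-30,45,20],[29,3,-1],0],[[-40,60,40],[35,4,-1.5],0],[[-40,60,40],[35,4,-1.5],0],[[-40,60,40],[35,4,-1.5],0]]'
python3 -c "
from go import *
go([.496,-.29,.275],28);print(bot.read_state()['joint_positions'])"
```

```text
time_s: 70.28
position: [0.5033, -0.2447, 0.2725]
tcp_rot: [[0.976, 0.187, 0.114], [0.219, -0.844, -0.489], [0.005, 0.502, -0.865]]
force: [-0.2, -0.5, -0.1]
opening: 1.0
shift [-17.0395  38.1203  19.1088] rot [ 2.1259 -0.0918 -0.4358]
[-24.9458  18.2479 102.0134 -33.7527  45.2962  73.5516]
```

Run:
```python
from h import *
s=bot.read_state(); im=np.mean([vision.capture('wrist').astype(float) for _ in range(4)],0).astype(np.uint8); cv2.imwrite('pics/w24.png',im[:,:,::-1])
np.save('w24.npy',np.r_[s['position'],np.array(s['tcp_rot']).ravel()])
O=np.array([.5745,-.3777]);S=np.array([.9744,.225]);N=np.array([-.225,.9744])
zz=np.arange(0,.19,.0005)
for f in('w24','w22'):
  w=np.load(f+'.npy');st={'position':w[:3],'tcp_rot':w[3:].reshape(3,3)};im=cv2.imread(f'pics/{f}.png')
  C=cam('wrist',st);M=C[1];cp=-M[:3,:3].T@M[:3,3];lc=(cp[:2]-O)@N
  V=cv2.cvtColor(im,cv2.COLOR_BGR2HSV)
  for a in(.07,.08,.09,.1,.106):
    q=proj('wrist',np.array([np.r_[O-a*S+.017*N,z] for z in zz]),C=C).astype(np.float32)
    v=cv2.remap(V,q[:,0][None],q[:,1][None],cv2.INTER_CUBIC)[0].astype(int)
    t=v[:,0]<13; mins=[zz[i]*1000 for i in range(6,370) if v[i,2]<=v[i-6:i+7,2].min() and v[i,2]<133]
    r=np.flatnonzero(np.diff(np.r_[0,t.astype(int),0])).reshape(-1,2)*.5
    print(f,a,'dark',mins,'terra',r.tolist())
  print('k',[round((cp[2]-z)/(lc-.017),2) for z in(.024,.056,.088,.12,.152)])
```

```text
w24 0.07 dark [np.float64(123.5), np.float64(124.0), np.float64(128.5), np.float64(132.0), np.float64(132.5), np.float64(155.5), np.float64(156.0), np.float64(162.5), np.float64(163.0), np.float64(163.5), np.float64(164.0)] terra [[37.5, 190.0]]
w24 0.08 dark [np.float64(92.0), np.float64(130.5), np.float64(131.0), np.float64(160.0), np.float64(162.0), np.float64(162.5)] terra [[37.0, 190.0]]
w24 0.09 dark [np.float64(90.0), np.float64(116.5), np.float64(122.5), np.float64(123.0), np.float64(154.0), np.float64(163.0), np.float64(163.5), np.float64(182.0)] terra [[38.5, 190.0]]
w24 0.1 dark [np.float64(63.5), np.float64(64.0), np.float64(64.5), np.float64(101.5), np.float64(130.5), np.float64(131.0), np.float64(166.0), np.float64(166.5)] terra [[36.5, 56.0], [59.5, 81.0], [96.0, 112.5], [128.0, 143.5], [160.0, 175.0]]
w24 0.106 dark [] terra [[55.5, 56.0], [60.0, 63.5]]
k [np.float64(1.86), np.float64(1.71), np.float64(1.55), np.float64(1.4), np.float64(1.25)]
w22 0.07 dark [np.float64(25.500000000000004), np.float64(52.5), np.float64(87.00000000000001), np.float64(87.50000000000001),
[... 912 characters left out ...]
27.0), np.float64(51.00000000000001), np.float64(51.50000000000001), np.float64(69.5), np.float64(70.0), np.float64(86.50000000000001), np.float64(87.00000000000001), np.float64(119.00000000000001), np.float64(151.5), np.float64(152.0), np.float64(178.0)] terra [[25.0, 79.0], [86.0, 109.0], [117.0, 139.0], [150.5, 169.5], [177.5, 183.0]]
w22 0.106 dark [np.float64(26.5), np.float64(27.0), np.float64(50.0), np.float64(50.5), np.float64(86.0), np.float64(86.50000000000001), np.float64(118.50000000000001), np.float64(152.0)] terra [[25.0, 39.0], [49.0, 66.0], [85.0, 98.0], [117.0, 129.5], [151.0, 161.5]]
k [np.float64(1.19), np.float64(1.07), np.float64(0.95), np.float64(0.82), np.float64(0.7)]
```

Run:
```python
from h import *
O=np.array([.5745,-.3777]);S=np.array([.9744,.225]);N=np.array([-.225,.9744])
s=bot.read_state();im2=vision.capture('wrist');cv2.imwrite('pics/w25.png',im2[:,:,::-1]);print(s['qvel'])
w=np.load('w22.npy');st={'position':w[:3],'tcp_rot':w[3:].reshape(3,3)}
A=np.arange(.09,.13,.00025)
for f,st in(('w22',st),('w25',s)):
  V=cv2.cvtColor(cv2.imread(f'pics/{f}.png'),cv2.COLOR_BGR2HSV);C=cam('wrist',st)
  M=C[1];cp=-M[:3,:3].T@M[:3,3];lc=(cp[:2]-O)@N
  for k,(dz) in enumerate((2,-3,-1,-1,-.5) if f=='w22' else (0,0,0,0,0)):
    out=[]
    for h in(.003,.006,.009):
      q=proj('wrist',np.array([np.r_[O-a*S+.017*N,.024+.032*k+h+dz/1000] for a in A]),C=C).astype(np.float32)
      v=cv2.remap(V,q[:,0][None],q[:,1][None],1)[0].astype(int); t=(v[:,0]<14)&(v[:,1]>115); out.append(A[t].max()*1000 if t.any() else None)
    zz=np.arange(-.015,.015,.0005);q=proj('wrist',np.array([np.r_[O-.102*S+.017*N,.024+.032*k+z] for z in zz]),C=C).astype(np.float32)
    v=cv2.remap(V,q[:,0][None],q[:,1][None],1)[0].astype(int);t=(v[:,0]<13.5)&(v[:,1]>115)
    i=30
    print(f,'slot',k+1,'tip end',out,'terra z@102',[z*1000 for z in zz[np.flatnonzero(np.diff(t.astype(int)))]],'k %.2f'%((cp[2]-.03-.032*k)/(lc-.017)))
```

```text
[ 1.8048  0.7542  0.5554  0.3017 -0.1324 -0.3506]
w22 slot 1 tip end [np.float64(109.00000000000001), np.float64(108.50000000000001), np.float64(107.50000000000001)] terra z@102 [np.float64(1.3877787807814457e-14)] k 1.17
w22 slot 2 tip end [np.float64(110.00000000000001), np.float64(109.00000000000001), np.float64(107.75000000000001)] terra z@102 [] k 1.05
w22 slot 3 tip end [np.float64(108.75000000000001), np.float64(108.25000000000001), np.float64(107.00000000000001)] terra z@102 [np.float64(-12.999999999999998), np.float64(-3.99999999999999)] k 0.92
w22 slot 4 tip end [np.float64(109.00000000000001), np.float64(108.25000000000001), np.float64(106.75000000000001)] terra z@102 [np.float64(-15.0), np.float64(-3.99999999999999)] k 0.80
w22 slot 5 tip end [np.float64(108.50000000000001), np.float64(108.25000000000001), np.float64(106.75000000000001)] terra z@102 [np.float64(-2.4999999999999885)] k 0.67
w25 slot 1 tip end [np.float64(107.50000000000001), np.float64(107.50000000000001), np.float64(107.75000000000001)] terra z@102 [np.float64(1.500000000000015)] k 1.75
w25 slot 2 tip end [np.float64(108.50000000000001), np.float64(107.75000000000001), np.float64(106.25000000000001)] terra z@102 [] k 1.60
w25 slot 3 tip end [np.float64(107.75000000000001), np.float64(107.75000000000001), np.float64(106.75000000000001)] terra z@102 [np.float64(-11.999999999999996), np.float64(-2.4999999999999885)] k 1.45
w25 slot 4 tip end [np.float64(108.50000000000001), np.float64(108.25000000000001), np.float64(106.75000000000001)] terra z@102 [np.float64(-12.499999999999996), np.float64(-2.4999999999999885)] k 1.31
w25 slot 5 tip end [np.float64(108.00000000000001), np.float64(108.25000000000001), np.float64(107.25000000000001)] terra z@102 [np.float64(-13.999999999999998), np.float64(-0.999999999999987)] k 1.16
```

All five handle tips end within 1.5 mm of each other (107.5–110 mm), so every board is equally far home and the square board isn't riding on the lip. The spacing difference is small and looks mostly like a side shift. Handing in.

```bash
python3 -m jog '[[[0,0,-20],[0,0,0],0],[[0,0,-40],[0,0,0],0],[[0,0,-40],[0,0,0],0],[[0,0,-40],[0,0,0],0]]' | grep -E 'time|pos'; python3 -c "
from rig import bot
print(bot.hand_in())"
```

```text
time_s: 70.87
position: [0.4989, -0.2175, 0.3025]
the job is handed in; nothing more can be done
None
```

The batch is loaded and the job was handed in at about 71 s of the 210 s allowed; `hand_in` gives no verdict.

**Gauge check:** I laid the square test board on the anvil, centred to within about 2 mm. I pressed the knob until it stopped at about 30 mm of travel, with about 8 N on the wrist. That matches a 10 mm board. I held it there for about a second and let the foot spring back up.

**Setter:** The test board went into slot 1. All four discs were there and went into slots 2 to 5. I pushed each board gently against the back pillar and lowered it onto its ledges before releasing it.

**Last checks:**
- **Fully home:** right after release, each disc's centre read within about 0.6 mm of its slot point in depth and 1.6 mm sideways. At the end, all five handle tips reached to within 1.5 mm of each other.
- **Other things:** the last overview showed the gauge, the green look-alike and the other things looking undisturbed. I did not measure them.
- **Not fully settled:** in the final views the slot 1 handle read about 2–3 mm high and the slot 2 handle about 3 mm low compared with slots 3–5. Comparing camera angles, slot 2 looked mostly like a slight side shift or turn. For slot 1 I could not rule out a small real tilt. I judged both close enough to flat to leave.

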